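# Restock the craft desk's tape box and roll holder

## Robot

A 6-joint arm with a two-finger parallel gripper is mounted at the origin on the work surface. World frame = base frame: x ahead of the robot, y to its left, z up, the work surface at z = 0. Lengths are in m, angles in rad, forces in N, time in s.
With the tool pointing down it reaches from about 0.25 to 0.775 m from the base axis. Payload 4 kg.
Tool frame: the origin (TCP) lies at the centre of the arm's flange, where the gripper is bolted on; the fingertips stand 199 mm ahead of it and the grasp point (between the pads) lies 180 mm ahead of it; z points along the fingers, y is the line along which they close (so a half turn about z gives the same grasp; the last joint's range is limited). The gripper opens to 94 mm and grips with 3 to 60 N. Pads are 16 mm wide; open, the fingers measure 119 mm over their backs; the gripper's body (75 mm by 177 mm) begins 78 mm behind the grasp point.
Start: joints at [-1.45, 0.087, 1.371, -0, 1.684, -0.103], TCP at [0.122, -0.536, 0.405] pointing down, gripper open.
Joint ranges: [-3.1, 3.1], [-0.76, 2.03], [0.27, 2.55], [-1.08, 4.22], [0.17, 2.65], [-2.57, 2.57]. Speed limits (rad/s): [2.79, 2.79, 3.14, 3.14, 3.14, 3.14].

## Interface

Orientations are given as a 3x3 rotation matrix whose columns are the frame's x, y, z axes.
In Python, from cell import robot gives the robot as it stands.
- The arm moves only by the tool drive_tool, never from a script. Its argument "moves" is text: rows parted by semicolons, each of 7 numbers parted by spaces: the shift along the tool's x, y, z in cm, then the turn, a rotation vector about the tool's x, y, z in degrees, then the finger opening in cm, from 0 to 9.4. In form: dx dy dz ax ay az fingers; .... A call has exactly 8 rows; each row shifts and turns the commanded pose from where the row before left it, along the tool's axes as they then stand; what a row does not reach is not made up. A row lasts 1/10 s, in which the tool goes at most 50 mm and 8.59 degrees, less where a joint would pass 70% of its speed; a pose out of reach is approached as far as the arm can. A call is refused whole if a number of a shift passes 5 or a number of a turn 8.59, either way. A call with a gripper value outside its range is refused whole. The fingers move at their own pace and stop on an object; "newtons" is the grip in N (left out, the last holds). Time passes only in rows, so rows that do not move let the fingers close, or fill a call up. It gives the time, the measured TCP pose, the force, the opening and the grip force at its end, in the units of the state.
- robot.read_state(): the state, without advancing time (a new reading comes with each control period).
- robot.capture(name): name is "side" or "top"; returns a dict with "pixels" (480x640x3 uint8, blue, green, red), "fx", "fy", "cx", "cy" (pixels), "dist_coeffs" ([k1, k2, p1, p2, k3] as OpenCV has them; the pictures are not rectified), "R" (3x3) and "t" (3): a world point X has camera coordinates R X + t. Camera axes: x right, y down, z forward; pixel columns grow to the right and rows downward; lengths in m; the calibration is good to about 2 mm. A picture is of the moment at which its call begins. There is no depth.
- robot.job_done(): hands the job in; it is judged then, once.
Trained networks look in a picture, given as the dict that the camera call returned (one of the last four; its "shot" number tells which), for a name from the list of things; names that differ only in an ending like _2 or _b are one class to them, and where a whole thing is asked for, a point or a joint stands for the part that bears it (a point fixed in the world has none). Each returns a list of dicts, best first, with "confidence" (0 to 1); they miss things now and then, are a little off and sometimes report something else, mostly with a low value. They report only what shows in the picture. A call takes as long as a camera call.
- robot.cut_out(name, picture): "pixels" (480x640 bool, what is visible of it) and "bbox" ([left, top, right, bottom] in pixels, round what is visible of it).
The state is a dict: "time_s": time; "q": joint angles; "joint_vel": joint speeds; "tau": joint torques, N m; "tool_pos": TCP position; "tool_rot": TCP orientation; "wrist_force": force on the tool from outside, world axes, zero at the start; "torque": the same for the moment, N m; "opening": finger opening in m; "grip_force": force on a finger pad.
Only numpy, scipy, OpenCV 4.12 (cv2) and the standard library are available. Lean on these libraries where they do the work, as an engineer would, in place of code of your own. Each camera call takes 0.05 s, during which the arm holds its last target. There are 200 camera calls.

## Task

Restock the tape station: open the cover of the cyan box, stack every pink tape roll flat over the pink post and every green roll over the green post, then slide the cover fully shut over them. Leave out the pink roll whose core is plugged, since it will not go over a post, and leave it and the other desk things where they lie. Also fit the spring-loaded label-roll spindle into the roll holder: squeeze it together, bring it between the two end cups and let it spring out so that a pin sits in each cup.

Things in the scene. Friction and masses are not known exactly. Their poses are not given: they have to be found in the camera images.
- pink1_mid (a point): Centre (half-way up) of a loose pink tape roll lying flat: a ring 46 mm across, 16 mm high, with an open 25 mm hole, about 30 g; its z axis is the ring's axis. Grasp it across its outside from above. May be absent.
- pink2_mid (a point): Centre (half-way up) of a loose pink tape roll lying flat: a ring 46 mm across, 16 mm high, with an open 25 mm hole, about 30 g; its z axis is the ring's axis. Grasp it across its outside from above. May be absent.
- pink3_mid (a point): Centre (half-way up) of a loose pink tape roll lying flat: a ring 46 mm across, 16 mm high, with an open 25 mm hole, about 30 g; its z axis is the ring's axis. Grasp it across its outside from above. May be absent.
- green1_mid (a point): Centre (half-way up) of a loose lime-green tape roll lying flat: a ring 46 mm across, 16 mm high, with an open 25 mm hole, about 30 g; its z axis is the ring's axis. Grasp it across its outside from above. May be absent.
- green2_mid (a point): Centre (half-way up) of a loose lime-green tape roll lying flat: a ring 46 mm across, 16 mm high, with an open 25 mm hole, about 30 g; its z axis is the ring's axis. Grasp it across its outside from above. May be absent.
- green3_mid (a point): Centre (half-way up) of a loose lime-green tape roll lying flat: a ring 46 mm across, 16 mm high, with an open 25 mm hole, about 30 g; its z axis is the ring's axis. Grasp it across its outside from above. May be absent.
- plugged_mid (a point): Centre of a pink tape roll of the same size (46 mm across, 16 mm high) whose hole is filled by a dark grey plug, so that it cannot go over a post. It lies among the others and stays where it is.
- box: Fixed cyan storage box; origin on the table under the centre of its open compartment, which is 120 mm (box x) by 105 mm (box y) inside, floor 4 mm above the table, walls 58 mm high. On its -y side is a solid bay 115 mm long, 58 mm high, over which the cover slides away. Guide rails 65 mm high run along y at x = +-67 mm.
- post_pink_base (a point): Foot, on the compartment's floor, of the fixed upright pink post: 16 mm thick, 46 mm high, tapered top. The two posts stand 60 mm apart along the box's x; which is nearer the robot varies. Rolls pile up on a post, up to three high, 16 mm each. Along box y there are 29 mm for fingers on both sides of a stacked roll, along x only 7 to 14 mm.
- post_green_base (a point): The same for the lime-green post.
- cover (a joint): White flat cover of the box, in m: 0 = fully shut over the compartment, 0.110 = fully open over the bay; grows as it slides along the box's -y. Starts partly open. It resists with about 1.5 N and stays where it is left.
- cover_grip (a point): Centre of the upright pink fin on the cover, 77 mm above the table: 44 mm long (box x), 14 mm thick (box y, the sliding direction), 26 mm high (from 64 to 90 mm above the table). Pinch it across its thickness from above and slide. It lies above the box's origin when the cover is shut.
- holder: Fixed roll holder; origin on the table under its middle. Blue base 80 (x) by 165 (y) mm, 6 mm thick, with a lime-green upright at each end of its y axis, 30 mm wide, 71 mm high; inner faces 116 mm apart. In each inner face is a cup: a square pocket 18 by 18 mm, 7 mm deep, its centre 56 mm above the table, closed all round.
- cup_left (a point): Centre of the bottom of the cup on the holder's +y side (65 mm from the holder's middle, 56 mm up).
- cup_right (a point): Centre of the bottom of the cup on the holder's -y side (65 mm from the holder's middle, 56 mm up).
- spindle_mid (a point): Point on the axis (its x) of a spring spindle with a yellow label roll (62 mm across), about 160 g, standing on two white square end plates (72 x 72 x 5 mm); 36 mm above its underside, mid-way between the plates when relaxed; fixed in the half of tip_fixed. Plates' outer faces 64 mm apart relaxed; a 9 mm round grey pin sticks out 34 mm from each: 132 mm over the pins.
- tip_fixed (a point): End of the pin on the spindle's -x side, 66 mm from spindle_mid. Fingers squeeze the plates' outer faces together from above, over the pins: fingertips must stay less than 30 mm below the plates' top edges to clear the pins. Squeezing shortens the spindle by up to 22 mm to a hard stop (plates 42 mm, pins 110 mm over all).
- tip_spring (a point): End of the pin on the sliding +x half, 66 mm from spindle_mid when relaxed, 64 mm in the cups. The spring pushes back with 3.5 N relaxed and 9 N at the stop: grip with 15 N or more. The pins fit the cups either way round; released between the cups, the spindle springs out and the pins enter them.
- eraser: White eraser 55 x 24 x 14 mm; origin at its underside. Not part of the job.
- sharpener: Yellow pencil sharpener 32 x 18 x 14 mm; origin at its underside. Not part of the job.
- clip: Black binder clip 41 x 20 mm, 31 mm high; origin at its underside. Not part of the job.
- stapler: Pink stapler 130 x 30 mm, 48 mm high; origin at its underside. Not part of the job.

How it is judged:
By the outcome, as a careful person would: the job done as asked, in the order asked, and still so for the second after the job is handed in, with the robot touching nothing.
Of pink1, pink2, pink3, green1, green2, green3 only 3 to 5 are there at a start; the rules pass over those that are not, and their reading is None.
At some moment in a run one of pink1, pink2, pink3, green1, green2, green3, spindle may be knocked a few centimetres aside while the robot is not near it.
It also fails if it takes over 210 s, if anything falls off the work surface, if the arm or the gripper's body presses on something with over 40 N, if the wrist force passes 120 N, or if a joint passes its speed limit or range.

## Working session

There is one attempt and no reset: what is moved stays moved. The work goes in short steps, Python scripts to look and compute and a tool call to move; the robot and the scene stay as the last step left them, time stands still between calls to the robot, and variables do not carry over. Pictures are saved under pics/ and viewed, at most 14 in all, crops included, and the job is handed in when it is done.

Besides the shell and the picture viewer there is one more tool, called after "Request:" by a JSON object that holds its "api" and its "payload". drive_tool: Moves the arm, as the interface text tells. Its arguments: {"type":"object","properties":{"moves":{"type":"string"},"newtons":{"type":"number"}},"required":["moves"]}

```bash
ls; mkdir -p pics; cat > h.py <<'E'
import numpy as np, cv2
from cell import robot
def K(p): return np.array([[p['fx'],0,p['cx']],[0,p['fy'],p['cy']],[0,0,1.]]), np.array(p['dist_coeffs'],float)
def ray(p,uv):
    k,d=K(p); n=cv2.undistortPoints(np.array(uv,float).reshape(-1,1,2),k,d).reshape(-1,2)
    R=np.array(p['R']);t=np.array(p['t']); return -R.T@t, np.c_[n,np.ones(len(n))]@R
def onz(p,uv,z):
    c,r=ray(p,uv); return c+r*((z-c[2])/r[:,2])[:,None]
def proj(p,X):
    k,d=K(p); R=np.array(p['R'],float); t=np.array(p['t'],float)
    return cv2.projectPoints(np.array(X,float).reshape(-1,1,3),cv2.Rodrigues(R)[0],t,k,d)[0].reshape(-1,2)
def cen(m):
    ys,xs=np.nonzero(m); return np.array([xs.mean(),ys.mean()])
E
python3 - <<'E'
from h import *
for n in("top","side"):
    p=robot.capture(n); cv2.imwrite(f'pics/{n}0.png',p['pixels'])
    R=np.array(p['R']); print(n,p['shot'],-R.T@np.array(p['t']),R[2])
    for o in["pink1_mid","green1_mid","plugged_mid","box","cover","holder","spindle_mid","stapler","eraser","clip","sharpener"]:
        try:
            for r in robot.cut_out(o,p): print(o,round(r['confidence'],2),r['bbox'],cen(r['pixels']).round(1),r['pixels'].sum(),onz(p,[cen(r['pixels'])],.008)[0].round(3)[:2])
        except Exception as e: print(o,e)
print(robot.read_state())
E
```

```text
pics
top 1 [0.46960143 0.06873111 1.01500551] [ 0.05087315 -0.03522858 -0.9980836 ]
plugged_mid 0.56 [324.2, 274.6, 346.4, 297.0] [333.8 285.3] 401 [0.436 0.005]
cover 0.87 [436.2, 191.2, 501.6, 262.3] [468.6 224.2] 3810 [ 0.564 -0.268]
cover 0.24 [376.6, 271.4, 399.5, 293.2] [388.1 282.9] 342 [ 0.443 -0.104]
holder 0.7 [119.8, 177.0, 214.4, 230.4] [167.5 203.2] 3542 [0.595 0.338]
holder 0.61 [296.1, 143.7, 340.3, 207.9] [317.4 174.6] 1272 [0.659 0.041]
holder 0.48 [250.5, 220.9, 276.4, 244.3] [263.5 233.2] 333 [0.539 0.147]
spindle_mid 0.94 [297.8, 145.2, 338.6, 207.4] [317.2 174.4] 1236 [0.659 0.041]
stapler 0.6 [124.8, 302.1, 195.8, 339.9] [161.4 320.9] 1168 [0.363 0.343]
stapler 0.33 [296.3, 145.4, 338.8, 206.6] [317.3 174.5] 1202 [0.659 0.041]
stapler 0.3 [123.7, 173.6, 214.9, 230.9] [167.2 203.2] 3545 [0.595 0.339]
eraser 0.69 [462.9, 333.3, 495.3, 349.7] [477.8 340.1] 325 [ 0.33  -0.286]
clip 0.62 [372.3, 159.5, 390.4, 180.3] [379.1 170.2] 237 [ 0.671 -0.084]
clip 0.59 [298.2, 144.9, 336.6, 206.5] [317. 174.] 1209 [0.66  0.042]
sharpener 0.67 [421.4, 295.2, 433.6, 316.9] [428.
[... 1135 characters left out ...]
-1.03077218e-01]), 'joint_vel': array([ 3.68301159e-04,  2.66215234e-05, -7.20542971e-04, -1.19347892e-03,
       -1.00526259e-03, -1.89068746e-03]), 'tau': array([ 2.00978000e-03, -3.40040517e+01, -3.02599633e+01,  7.19554676e-02,
        2.38148589e-02, -6.63223204e-06]), 'tool_pos': array([ 0.12205461, -0.53629356,  0.40468762]), 'tool_rot': array([[ 9.75068952e-01,  2.21902092e-01,  6.63586959e-06],
       [ 2.21902092e-01, -9.75068950e-01, -6.85950516e-05],
       [-8.75095503e-06,  6.83574184e-05, -9.99999998e-01]]), 'wrist_force': array([ 0.11139691,  0.07891407, -0.79300479]), 'torque': array([-0.06321357,  0.02201276, -0.01922897]), 'grip_force': 0.0, 'opening': 0.09382844489186941}
```

View pics/top0.png

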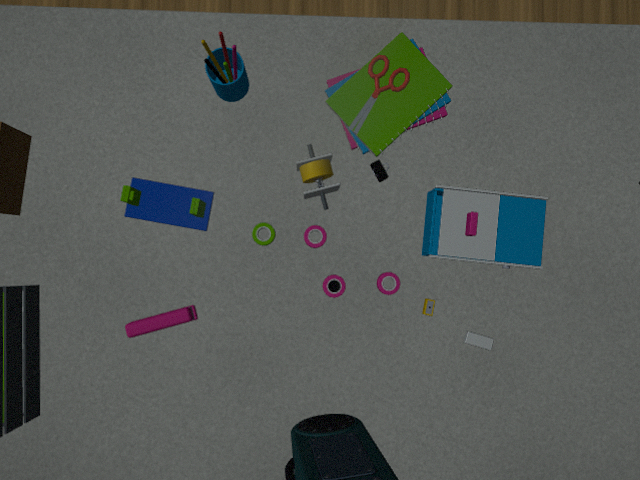

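View pics/side0.png

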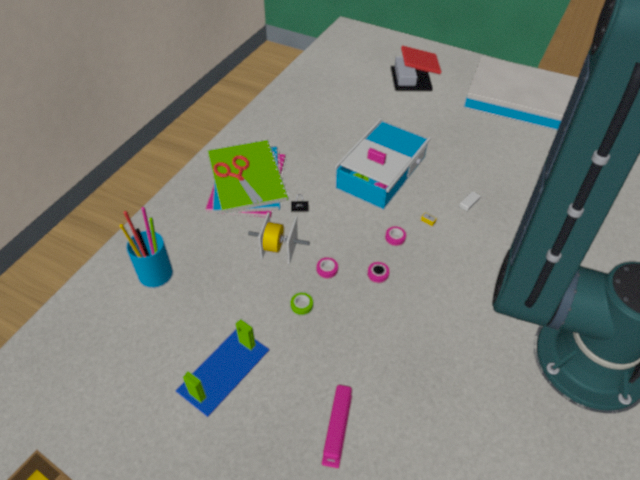

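```bash
cat >> h.py <<'E'
def masks(p):
    h=cv2.cvtColor(p['pixels'],cv2.COLOR_BGR2HSV)
    r=lambda a,b,s=110,v=50: cv2.inRange(h,(a,s,v),(b,255,255))
    return dict(pink=r(155,172),green=r(35,55),blue=r(108,122),cyan=r(95,106))
def blobs(m,mn=60):
    n,l,s,c=cv2.connectedComponentsWithStats(m)
    return [(c[i],s[i]) for i in range(1,n) if s[i][4]>=mn]
def tri(pt,ut,ps,us):
    c1,r1=ray(pt,[ut]);c2,r2=ray(ps,[us]);r1=r1[0]/np.linalg.norm(r1);r2=r2[0]/np.linalg.norm(r2)
    A=np.c_[r1,-r2];s=np.linalg.lstsq(A,c2-c1,rcond=None)[0]
    a=c1+s[0]*r1;b=c2+s[1]*r2; return (a+b)/2,np.linalg.norm(a-b)
def rings(verbose=True):
    out={}
    ps={n:robot.capture(n) for n in("top","side")}
    for n,p in ps.items():
        for col in("pink","green"):
            for c,s in blobs(masks(p)[col],40):
                ellip=(s[0]+s[2]/2-.5,s[1]+s[3]/2-.5)
                if verbose: print(n,col,c.round(1),s.tolist(),onz(p,[c],.012)[0][:2].round(4))
    return ps
def here(g=None):
    s=robot.read_state(); R=s['tool_rot']; yaw=np.degrees(np.arctan2(R[1,0],R[0,0]))
    print('t',round(s['time_s'],1),'grasp',(s['tool_pos']+.18*R[:,2]).round(4),'yaw',yaw.round(2),'open',round(s['opening'],4),'F',s['wrist_force'].round(1),'grip',round(s['grip_force'],1),'tilt',R[2,:2].round(4)); return s
def go(x,y,z,yaw,s=None):
    """shift in the CURRENT tool axes (cm) and turn about tool z (deg) to put the grasp point at xyz; yaw of tool x"""
    s=s or robot.read_state(); R=s['tool_rot']
    d=R.T@(np.array([x,y,z])-s['tool_pos']-.18*R[:,2])*100
    cur=np.degrees(np.arctan2(R[1,0],R[0,0])); a=-((yaw-cur+90)%180-90)
    th=np.radians(yaw); d2=np.array([[np.cos(th),np.sin(th)],[np.sin(th),-np.cos(th)]]).T@(R[:2,:]@d)
    print('go',np.round([x,y,z],4),'shift cm (cur axes)',d.round(2),'az',a.round(2),'| after turning first:',d2.round(2)); return d,a
E
python3 - <<'E'
from h import *
P=rings()
p=P['top'];q=P['side']
# blue base rect
for n,im in P.items():
    m=masks(im)
    for k in('blue','cyan'):
        b=m[k]; nn,l,s,c=cv2.connectedComponentsWithStats(b); 
        for i in range(1,nn):
            if s[i][4]>400: print(n,k,c[i].round(1),s[i].tolist())
    nn,l,s,c=cv2.connectedComponentsWithStats(m['blue']); i=1+np.argmax(s[1:,4])
    cs=cv2.findContours((l==i).astype(np.uint8),cv2.RETR_EXTERNAL,cv2.CHAIN_APPROX_NONE)[0][0][:,0]
    w=onz(im,cs,.006)[:,:2]; r=cv2.minAreaRect((w*1000).astype(np.float32)); print(n,'holder rect',r)
# fin: hull & axis
for n,im in P.items():
    m=masks(im)['pink']; 
    for c,s in blobs(m,40):
        w=onz(im,[c],.085)[0]
        if .5<w[0]<.65 and w[1]<-.2:
            sub=np.zeros_like(m); sub[s[1]:s[1]+s[3],s[0]:s[0]+s[2]]=m[s[1]:s[1]+s[3],s[0]:s[0]+s[2]]
            pts=np.argwhere(sub)[:,::-1]; print(n,'fin',cv2.minAreaRect((onz(im,pts,.085)[:,:2]*1000).astype(np.float32)))
g=cv2.resize(np.clip(p['pixels'][170:280,400:560].astype(float)*1.8,0,255).astype(np.uint8),None,fx=5,fy=5,interpolation=cv2.INTER_CUBIC)
cv2.imwrite('pics/box.png',g)
E
```

```text
top pink [338.1  78.5] [327, 70, 31, 17, 130] [0.8557 0.0013]
top pink [434.2 115.7] [419, 106, 28, 20, 185] [ 0.7839 -0.1957]
top pink [350.2 138.7] [343, 124, 14, 25, 92] [ 0.7328 -0.0245]
top pink [471.3 223.5] [465, 212, 13, 24, 250] [ 0.5645 -0.2718]
top pink [314.6 236.3] [304, 225, 23, 23, 213] [0.5338 0.0447]
top pink [387.6 282.8] [377, 272, 23, 23, 230] [ 0.4429 -0.1026]
top pink [333.4 285.5] [323, 275, 22, 23, 215] [0.4361 0.0058]
top pink [159.7 321.3] [125, 305, 72, 33, 1030] [0.3622 0.3456]
top green [390.3  94.8] [326, 32, 126, 124, 6383] [ 0.8249 -0.1055]
top green [378.1  66.4] [373, 60, 12, 14, 121] [ 0.883 -0.08 ]
top green [398.6  79.3] [393, 73, 12, 14, 123] [ 0.8573 -0.1223]
top green [126.9 193.7] [121, 185, 14, 18, 171] [0.6122 0.417 ]
top green [194.5 206. ] [190, 198, 10, 18, 122] [0.5902 0.2842]
top green [263.2 233.7] [252, 223, 23, 22, 224] [0.5373 0.1472]
top green [  3. 357.] [3, 292, 1, 131, 131] [0.2918 0.6405]
side pink [376.2 155.8] [368, 148, 18, 16, 194] [ 0.5857 -0.3252]
side pink [281.1 159.7] [278, 154, 7, 16, 61] [ 0.7858 -0.2005]
side pink [
[... 1166 characters left out ...]
1, 3091]
top holder rect ((594.5585327148438, 335.91595458984375), (163.48110961914062, 79.10884857177734), 80.62398529052734)
side blue [224.7 382.3] [176, 340, 93, 76, 434]
side cyan [512.8 113.5] [465, 98, 97, 32, 887]
side cyan [396.  138.8] [366, 122, 60, 35, 1116]
side cyan [365.7 187.4] [336, 166, 72, 43, 1266]
side cyan [151.5 263.4] [127, 231, 45, 56, 1365]
side holder rect ((594.252197265625, 336.5563049316406), (163.3502197265625, 77.33208465576172), 80.55453491210938)
top fin ((557.7978515625, -246.95132446289062), (20.183090209960938, 44.9495735168457), 84.65685272216797)
side fin ((556.8090209960938, -242.81396484375), (35.72977828979492, 50.788116455078125), 84.06079864501953)
```

View pics/box.png

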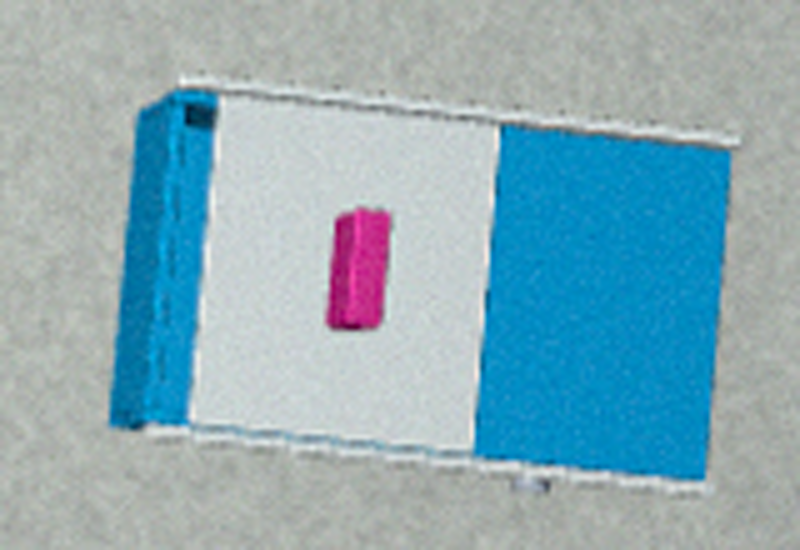

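```bash
python3 - <<'E'
from h import *
p=robot.capture('top')
f=lambda c,z: onz(p,np.array(c,float)/5+[399.9,169.9],z)
r=f([(180,80),(740,140),(150,428),(712,488)],.065); print(r.round(4)); 
for a,b in((0,1),(2,3)): d=r[a]-r[b]; print('rail yaw',np.degrees(np.arctan2(d[1],d[0]))-90, np.linalg.norm(d))
fin=f([(358,210),(391,212),(381,328),(352,326)],.09); print(fin.round(4)); c=fin.mean(0); print(c)
cv=f([(217,97),(499,125),(475,452),(190,424)],.064); print('cover',cv.round(4),cv.mean(0))
bay=f([(732,153),(706,480)],.058); print('bay end',bay.round(4))
print('mid rails',r.mean(0))
here(); go(c[0],c[1],.12,-5.3)
E
```

```text
[[ 0.6309 -0.1854  0.065 ]
 [ 0.6115 -0.4029  0.065 ]
 [ 0.4972 -0.1742  0.065 ]
 [ 0.4773 -0.3908  0.065 ]]
rail yaw -5.072368087717692 0.2183637190693075
rail yaw -5.231510790601618 0.21754093014248047
[[ 0.579  -0.2458  0.09  ]
 [ 0.5784 -0.2582  0.09  ]
 [ 0.535  -0.2544  0.09  ]
 [ 0.5355 -0.2435  0.09  ]]
[ 0.55697354 -0.25046452  0.09      ]
cover [[ 0.6247 -0.2     0.064 ]
 [ 0.6159 -0.3095  0.064 ]
 [ 0.4898 -0.2996  0.064 ]
 [ 0.4989 -0.1898  0.064 ]] [ 0.5573333 -0.2497267  0.064    ]
bay end [[ 0.6075 -0.4032  0.058 ]
 [ 0.4804 -0.3919  0.058 ]]
mid rails [ 0.55422279 -0.28832455  0.065     ]
t 1.4 grasp [ 0.1221 -0.5363  0.2247] yaw 12.82 open 0.0938 F [ 0.1  0.7 -0.1] grip 0.0 tilt [0.     0.0001]
go [ 0.557  -0.2505  0.12  ] shift cm (cur axes) [ 48.75 -18.22  10.47] az 18.12 | after turning first: [ 40.66 -32.48]
```

Request:
{"api": "drive_tool", "payload": {"moves": "0 0 0 0 0 6 6; 0 0 0 0 0 6 6; 0 0 0 0 0 6 6; 3.2 -2.5 0 0 0 0 6; 3.2 -2.5 0 0 0 0 6; 3.2 -2.5 0 0 0 0 6; 3.2 -2.5 0 0 0 0 6; 3.2 -2.5 0 0 0 0 6", "newtons": 15}}

```text
time_s: 2.15
tool_pos: [0.2938, -0.4252, 0.4048]
tool_rot: [[0.996, -0.091, 0.0], [-0.091, -0.996, -0.0], [0.0, 0.0, -1.0]]
wrist_force: [0.4, -0.1, 1.0]
opening: 0.0599
grip_force: 0.0
```

Request:
{"api": "drive_tool", "payload": {"moves": "3.1 -2.5 1 0 0 0 4; 3.1 -2.5 1 0 0 0 4; 3.1 -2.5 1 0 0 0 4; 3.1 -2.5 1 0 0 0 4; 3.1 -2.5 1 0 0 0 4; 3.1 -2.5 1 0 0 0 4; 3.1 -2.5 1 0 0 0 4; 3.1 -2.5 1 0 0 0 4"}}

```text
time_s: 2.95
tool_pos: [0.559, -0.2483, 0.3243]
tool_rot: [[0.996, -0.09, 0.0], [-0.09, -0.996, -0.0], [0.0, 0.0, -1.0]]
wrist_force: [0.6, -0.2, -0.1]
opening: 0.0401
grip_force: 0.0
```

```bash
python3 - <<'E'
from h import *
here(); go(.557,-.2505,.088,-5.2)
E
```

```text
t 3.0 grasp [ 0.559  -0.2484  0.1443] yaw -5.17 open 0.0401 F [ 0.6 -0.2 -0.1] grip 0.0 tilt [0.0003 0.0003]
go [ 0.557  -0.2505  0.088 ] shift cm (cur axes) [-0.18  0.23  5.64] az 0.03 | after turning first: [-0.18  0.23]
```

Request:
{"api": "drive_tool", "payload": {"moves": "-0.2 0.2 1 0 0 0 4; 0 0 1.6 0 0 0 4; 0 0 1.5 0 0 0 4; 0 0 1 0 0 0 4; 0 0 0.5 0 0 0 1; 0 0 0 0 0 0 0.5; 0 0 0 0 0 0 0.5; 0 0 0 0 0 0 0.5", "newtons": 15}}

```text
time_s: 3.75
tool_pos: [0.5556, -0.2512, 0.2694]
tool_rot: [[0.996, -0.09, 0.001], [-0.09, -0.996, 0.0], [0.001, -0.0, -1.0]]
wrist_force: [-0.4, 2.3, -0.2]
opening: 0.0138
grip_force: 15.0
```

Request:
{"api": "drive_tool", "payload": {"moves": "0 0 0 0 0 0 0.5; 0 0.4 0 0 0 0 0.5; 0 1.2 0 0 0 0 0.5; 0 1.6 0 0 0 0 0.5; 0 1.6 0 0 0 0 0.5; 0 1.6 0 0 0 0 0.5; 0 1.2 0 0 0 0 0.5; 0 0.4 0 0 0 0 0.5"}}

```text
time_s: 4.55
tool_pos: [0.548, -0.3333, 0.2694]
tool_rot: [[0.996, -0.092, 0.001], [-0.092, -0.996, -0.001], [0.001, 0.001, -1.0]]
wrist_force: [-0.9, 1.5, 5.3]
opening: 0.0138
grip_force: 15.0
```

```bash
python3 - <<'E'
from h import *
here()
E
```

```text
t 4.5 grasp [ 0.5482 -0.3335  0.0894] yaw -5.29 open 0.0138 F [-0.9  1.5  5.3] grip 15.0 tilt [0.0011 0.0014]
```

Cover moved 82 mm; creep on to the stop.

Request:
{"api": "drive_tool", "payload": {"moves": "0 0.2 0 0 0 0 0.5; 0 0.2 0 0 0 0 0.5; 0 0.2 0 0 0 0 0.5; 0 0.2 0 0 0 0 0.5; 0 0 0 0 0 0 0.5; 0 0 0 0 0 0 0.5; 0 0 0 0 0 0 0.5; 0 0 0 0 0 0 0.5"}}

```text
time_s: 5.35
tool_pos: [0.5475, -0.3398, 0.2694]
tool_rot: [[0.996, -0.091, 0.001], [-0.091, -0.996, -0.002], [0.001, 0.002, -1.0]]
wrist_force: [-1.9, -0.8, 4.4]
opening: 0.014
grip_force: 15.0
```

Request:
{"api": "drive_tool", "payload": {"moves": "0 0.2 0 0 0 0 0.5; 0 0.2 0 0 0 0 0.5; 0 0 0 0 0 0 0.5; 0 0 0 0 0 0 0.5; 0 0 0 0 0 0 0.5; 0 0 0 0 0 0 0.5; 0 0 0 0 0 0 0.5; 0 0 0 0 0 0 0.5"}}

```text
time_s: 6.15
tool_pos: [0.5475, -0.342, 0.2694]
tool_rot: [[0.996, -0.09, 0.0], [-0.09, -0.996, 0.003], [0.0, -0.003, -1.0]]
wrist_force: [-1.5, 4.5, 7.4]
opening: 0.0138
grip_force: 15.0
```

Request:
{"api": "drive_tool", "payload": {"moves": "0 0.2 0 0 0 0 0.5; 0 0.2 0 0 0 0 0.5; 0 0 0 0 0 0 0.5; 0 0 0 0 0 0 0.5; 0 0 0 0 0 0 0.5; 0 0 0 0 0 0 0.5; 0 0 0 0 0 0 0.5; 0 0 0 0 0 0 0.5"}}

```text
time_s: 6.95
tool_pos: [0.5475, -0.3435, 0.2692]
tool_rot: [[0.996, -0.088, -0.0], [-0.088, -0.996, 0.01], [-0.001, -0.01, -1.0]]
wrist_force: [-1.7, 12.8, 9.5]
opening: 0.0143
grip_force: 15.0
```

```bash
python3 - <<'E'
from h import *
here()
E
```

```text
t 7.0 grasp [ 0.5475 -0.3417  0.0892] yaw -5.04 open 0.0143 F [-1.7 12.8  9.5] grip 15.0 tilt [-0.001  -0.0099]
```

Request:
{"api": "drive_tool", "payload": {"moves": "0 -0.3 0 0 0 0 3.5; 0 0 0 0 0 0 3.5; 0 0 0 0 0 0 3.5; 0 0 -1.5 0 0 0 3.5; 0 0 -3 0 0 0 3.5; -2 -3 -3 0 0 0 6.5; -2 -4 -1 0 0 0 6.5; -2 -4 0 0 0 0 6.5"}}

```text
time_s: 7.75
tool_pos: [0.4971, -0.2288, 0.3578]
tool_rot: [[0.996, -0.092, 0.006], [-0.092, -0.996, -0.004], [0.007, 0.003, -1.0]]
wrist_force: [0.9, 0.8, -0.4]
opening: 0.0556
grip_force: 0.0
```

```bash
python3 - <<'E'
from h import *
P=rings(False)
for n,im in P.items():
    for o in("post_pink_base","pink1_mid","green1_mid"):
        for r in robot.cut_out(o,im): print(n,o,round(r['confidence'],2),r['bbox'],cen(r['pixels']).round(1))
    for col in("pink","green"):
        for c,s in blobs(masks(im)[col],20):
            w=onz(im,[c],.012)[0]
            if .3<w[0]<.68 and -.45<w[1]<.2: print(n,col,c.round(1),s.tolist(),w[:2].round(4),'@.05',onz(im,[c],.05)[0][:2].round(4))
p=P['top'];g=cv2.resize(np.clip(p['pixels'][170:320,380:560].astype(float)*1.8,0,255).astype(np.uint8),None,fx=4,fy=4,interpolation=cv2.INTER_CUBIC)
cv2.imwrite('pics/box2.png',g)
here(); go(.4423,-.0996,.09,-5.2)
E
```

```text
top post_pink_base 0.47 [441.8, 230.1, 449.6, 251.1] [443.9 239.7]
top pink1_mid 0.74 [420.1, 295.3, 435.1, 314.9] [428.3 306.2]
top green1_mid 0.31 [375.3, 271.9, 400.7, 292.8] [388.2 282.5]
top green1_mid 0.3 [487.9, 193.9, 546.0, 236.3] [511.4 209.9]
top pink [520.7 220.5] [515, 217, 12, 8, 69] [ 0.5725 -0.373 ] @.05 [ 0.5686 -0.3563]
top pink [314.5 236.3] [304, 225, 22, 23, 211] [0.5338 0.0449] @.05 [0.5314 0.0458]
top pink [446.7 240.2] [440, 231, 14, 20, 217] [ 0.53   -0.2217] @.05 [ 0.5277 -0.2107]
top pink [387.6 282.8] [377, 272, 23, 23, 230] [ 0.4429 -0.1026] @.05 [ 0.4439 -0.0961]
top pink [333.4 285.5] [323, 275, 23, 23, 215] [0.4363 0.0059] @.05 [0.4375 0.0083]
top green [452.6 211.5] [443, 202, 21, 20, 331] [ 0.5884 -0.2337] @.05 [ 0.5839 -0.2223]
top green [263.2 233.6] [252, 223, 23, 22, 223] [0.5375 0.1471] @.05 [0.5349 0.1441]
side green1_mid 0.4 [319.4, 384.9, 355.0, 467.3] [337.3 426.6]
side pink [389.4 132.5] [387, 128, 6, 11, 52] [ 0.5926 -0.4268] @.05 [ 0.5772 -0.3794]
side pink [382.3 181.2] [376, 173, 12, 15, 94] [ 0.5359 -0.2471] @.05 [ 0.5229 -0.2076]
side pink [394.9 237.2] [385, 227, 21, 18, 181] [ 0.4416 -0.0968] @.05 [ 0.4326 -0.0637]
side pink [326.8 269.2] [317, 258, 21, 20, 203] [0.5321 0.0501] @.05 [0.5192 0.0768]
side pink [377.7 273.3] [368, 262, 21, 21, 212] [0.4351 0.0109] @.05 [0.4265 0.0393]
side green [360.9 172.5] [355, 164, 13, 17, 94] [ 0.5936 -0.251 ] @.05 [ 0.5781 -0.2112]
side green [301.2 304.7] [290, 292, 23, 23, 245] [0.5363 0.1516] @.05 [0.5232 0.1739]
t 8.2 grasp [ 0.4978 -0.2303  0.1737] yaw -5.25 open 0.0649 F [ 0.7 -0.3 -0.2] grip 0.0 tilt [0.0002 0.0005]
go [ 0.4423 -0.0996  0.09  ] shift cm (cur axes) [ -6.73 -12.51   8.36] az -0.05 | after turning first: [ -6.71 -12.51]
```

View pics/box2.png

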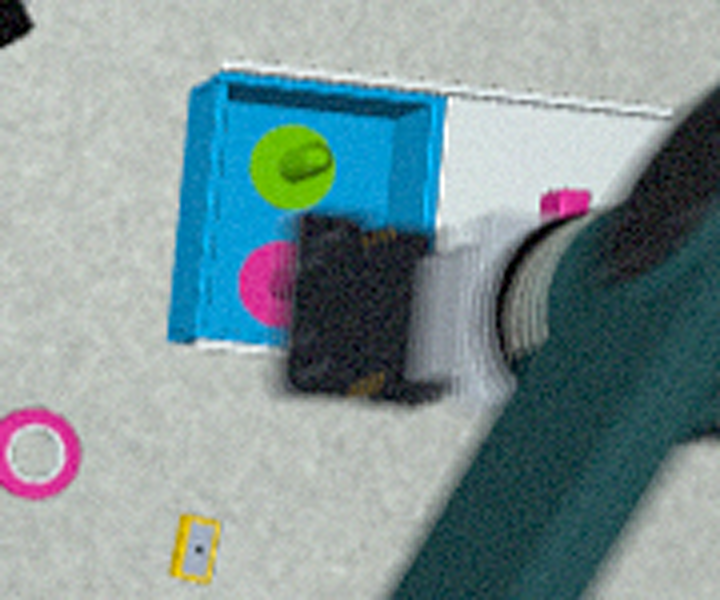

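```bash
cat >> h.py <<'E'
from scipy.optimize import least_squares
_t=np.linspace(0,2*np.pi,72,endpoint=False); _C=np.c_[np.cos(_t),np.sin(_t),0*_t]*.023
def ringfit(p,s,z0=0.):
    """xy of a roll (underside z0) whose outer silhouette has bbox stats s"""
    o=np.array([s[0]+(s[2]-1)/2,s[1]+(s[3]-1)/2])
    def f(v):
        q=proj(p,np.r_[_C+[v[0],v[1],z0],_C+[v[0],v[1],z0+.016]]); return (q.max(0)+q.min(0))/2-o
    return least_squares(f,onz(p,[o],z0+.008)[0][:2]).x
def allrings(only=None):
    for n in("top","side"):
        im=robot.capture(n)
        for col in("pink","green"):
            for c,s in blobs(masks(im)[col],60):
                w=onz(im,[c],.012)[0]
                if .25<w[0]<.75 and -.45<w[1]<.25 and 15<=s[2]<=30 and 15<=s[3]<=30: print(n,col,ringfit(im,s).round(4))
E
python3 - <<'E'
from h import *
allrings()
p=robot.capture('top'); print('green disc',onz(p,[(453.2,211.7)],.004))
E
```

```text
top pink [0.5345 0.044 ]
top pink [ 0.4426 -0.1039]
top pink [0.4352 0.0056]
top green [ 0.5887 -0.2356]
top green [0.5378 0.1477]
side pink [ 0.4434 -0.1057]
side pink [0.5352 0.0431]
side pink [0.437  0.0044]
side green [0.5398 0.1456]
green disc [[ 0.58891402 -0.23738069  0.004     ]]
```

Request:
{"api": "drive_tool", "payload": {"moves": "-1.65 -3 1 0 0 0 6.5; -1.65 -3 1 0 0 0 6.5; -1.65 -3 1 0 0 0 6.5; -1.65 -3 1 0 0 0 6.5; 0 0 3 0 0 0 6.5; 0 0 3 0 0 0 6.5; 0 0 2 0 0 0 6.5; 0 0 0 0 0 0 6.5"}}

```text
time_s: 9.1
tool_pos: [0.4413, -0.1032, 0.2304]
tool_rot: [[0.996, -0.091, -0.007], [-0.091, -0.996, 0.002], [-0.007, -0.002, -1.0]]
wrist_force: [-0.5, -0.6, -0.5]
opening: 0.0649
grip_force: 0.0
```

```bash
python3 - <<'E'
from h import *
here(); go(.443,-.1048,.022,-5.2)
E
```

```text
t 9.1 grasp [ 0.44   -0.1028  0.0504] yaw -5.19 open 0.0649 F [-0.5 -0.6 -0.5] grip 0.0 tilt [-0.0072 -0.0018]
go [ 0.443  -0.1048  0.022 ] shift cm (cur axes) [0.34 0.18 2.84] az 0.01 | after turning first: [0.32 0.18]
```

Request:
{"api": "drive_tool", "payload": {"moves": "0.2 0.15 1 0 0 0 6.5; 0 0 1 0 0 0 6.5; 0 0 0.9 0 0 0 6.5; 0 0 0 0 0 0 6.5; 0 0 0 0 0 0 4; 0 0 0 0 0 0 4; 0 0 0 0 0 0 4; 0 0 0 0 0 0 4", "newtons": 12}}

```text
time_s: 9.9
tool_pos: [0.4445, -0.1052, 0.2052]
tool_rot: [[0.996, -0.09, 0.001], [-0.09, -0.996, -0.0], [0.001, 0.0, -1.0]]
wrist_force: [0.5, -0.9, 1.4]
opening: 0.0458
grip_force: 12.0
```

```bash
python3 - <<'E'
from h import *
here(); go(.529,-.230,.11,-5.2)
E
```

```text
t 9.9 grasp [ 0.4447 -0.1053  0.0252] yaw -5.18 open 0.0458 F [ 0.5 -0.9  1.4] grip 12.0 tilt [0.0012 0.0004]
go [ 0.529 -0.23   0.11 ] shift cm (cur axes) [ 9.53 11.67 -8.46] az 0.02 | after turning first: [ 9.52 11.66]
```

Request:
{"api": "drive_tool", "payload": {"moves": "0 0 -2 0 0 0 4; 0 0 -4 0 0 0 4; 0 0 -4 0 0 0 4; 1.6 2 0 0 0 0 4; 2.5 3 0 0 0 0 4; 2.5 3 0 0 0 0 4; 2 2.5 0 0 0 0 4; 1 1.2 0 0 0 0 4"}}

```text
time_s: 10.7
tool_pos: [0.5303, -0.2325, 0.3044]
tool_rot: [[0.996, -0.092, 0.0], [-0.092, -0.996, -0.001], [0.0, 0.001, -1.0]]
wrist_force: [0.4, 1.0, 0.3]
opening: 0.0461
grip_force: 12.0
```

Request:
{"api": "drive_tool", "payload": {"moves": "0 0 1 0 0 0 4; 0 0 1 0 0 0 4; 0 0 0 0 0 0 4; 0 0 0 0 0 0 4; 0 0 0 0 0 0 4; 0 0 0 0 0 0 4; 0 0 0 0 0 0 4; 0 0 0 0 0 0 4"}}

```text
time_s: 11.5
tool_pos: [0.5294, -0.2302, 0.2851]
tool_rot: [[0.996, -0.09, 0.001], [-0.09, -0.996, -0.0], [0.001, 0.0, -1.0]]
wrist_force: [0.1, -0.2, -0.2]
opening: 0.0465
grip_force: 12.0
```

```bash
python3 - <<'E'
from h import *
here(); go(.530,-.230,.030,-5.2)
p=robot.capture('side'); g=cv2.resize(np.clip(p['pixels'][90:220,320:460].astype(float)*1.8,0,255).astype(np.uint8),None,fx=4,fy=4,interpolation=cv2.INTER_CUBIC)
cv2.imwrite('pics/s1.png',g)
for c,s in blobs(masks(p)['pink'],30):
    if 340<c[0]<430 and c[1]<220: print(c,s,ringfit(p,s,.075))
E
```

```text
t 11.5 grasp [ 0.5295 -0.2303  0.1051] yaw -5.17 open 0.0465 F [ 0.1 -0.2 -0.2] grip 12.0 tilt [0.0006 0.0004]
go [ 0.53 -0.23  0.03] shift cm (cur axes) [ 0.05 -0.04  7.51] az 0.03 | after turning first: [ 0.05 -0.04]
[400.88679245 136.37735849] [398 131   7  12  53] [ 0.53386323 -0.33772717]
[390.5212766  162.61702128] [385 152  12  18  94] [ 0.52242881 -0.2455192 ]
[382.31578947 181.21052632] [376 173  12  15  95] [ 0.51477346 -0.17607646]
```

View pics/s1.png

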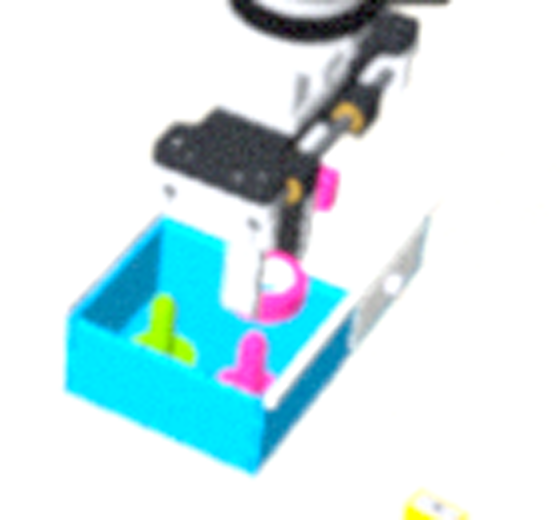

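```bash
python3 - <<'E'
from h import *
p=robot.capture('side')
print(onz(p,[(383.6,174.6),(360.7,165.2)],.047).round(4))
print(proj(p,[[.529,-.230,.05],[.5888,-.2355,.05],[.529,-.230,.004]]).round(1))
E
```

```text
[[ 0.53   -0.2327  0.047 ]
 [ 0.5902 -0.2372  0.047 ]]
[[383.7 174.5]
 [361.  164.8]
 [381.8 189. ]]
```

Request:
{"api": "drive_tool", "payload": {"moves": "0 0 1 0 0 0 4; 0 0 1 0 0 0 4; 0 0 1 0 0 0 4; 0 0 1 0 0 0 4; 0 0 1 0 0 0 4; 0 0 1 0 0 0 4; 0 0 0.8 0 0 0 4; 0 0 0 0 0 0 4"}}

```text
time_s: 12.4
tool_pos: [0.5288, -0.23, 0.2148]
tool_rot: [[0.996, -0.09, -0.003], [-0.09, -0.996, 0.001], [-0.003, -0.001, -1.0]]
wrist_force: [0.7, 0.2, -0.1]
opening: 0.0462
grip_force: 12.0
```

Request:
{"api": "drive_tool", "payload": {"moves": "0 0 0.3 0 0 0 4; 0 0 0.2 0 0 0 4; 0 0 0 0 0 0 4; 0 0 0 0 0 0 6; 0 0 0 0 0 0 6; 0 0 0 0 0 0 6; 0 0 0 0 0 0 6; 0 0 0 0 0 0 6"}}

```text
time_s: 13.2
tool_pos: [0.5293, -0.2303, 0.2118]
tool_rot: [[0.996, -0.09, 0.0], [-0.09, -0.996, -0.0], [0.0, 0.0, -1.0]]
wrist_force: [0.7, -0.7, 0.1]
opening: 0.0601
grip_force: 0.0
```

```bash
python3 - <<'E'
from h import *
here()
E
```

```text
t 13.2 grasp [ 0.5294 -0.2303  0.0318] yaw -5.18 open 0.0601 F [ 0.7 -0.7  0.1] grip 0.0 tilt [0.0002 0.0002]
```

Request:
{"api": "drive_tool", "payload": {"moves": "0 0 -2 0 0 0 6; 0 0 -4 0 0 0 6; 0 0 -3 0 0 0 6; -0.2 -2.5 0 0 0 0 6.5; -0.2 -4 0 0 0 0 6.5; -0.2 -4 0 0 0 0 6.5; -0.2 -4 0 0 0 0 6.5; -0.2 -4 0 0 0 0 6.5"}}

```text
time_s: 14.0
tool_pos: [0.5359, -0.0437, 0.3018]
tool_rot: [[0.996, -0.091, 0.0], [-0.091, -0.996, -0.0], [0.0, 0.0, -1.0]]
wrist_force: [1.2, 0.4, -0.2]
opening: 0.0649
grip_force: 0.0
```

Request:
{"api": "drive_tool", "payload": {"moves": "-0.3 -4 0 0 0 0 6.5; -0.3 -3 0 0 0 0 6.5; -0.3 -1.8 0 0 0 0 6.5; 0 0 2 0 0 0 6.5; 0 0 3 0 0 0 6.5; 0 0 1 0 0 0 6.5; 0 0 0 0 0 0 6.5; 0 0 0 0 0 0 6.5"}}

```text
time_s: 14.8
tool_pos: [0.5354, 0.0431, 0.2425]
tool_rot: [[0.996, -0.091, 0.001], [-0.091, -0.996, -0.0], [0.001, -0.0, -1.0]]
wrist_force: [1.0, 0.1, 0.6]
opening: 0.065
grip_force: 0.0
```

```bash
python3 - <<'E'
from h import *
here(); go(.535,.0435,.024,-5.2); allrings()
p=robot.capture('top'); g=cv2.resize(np.clip(p['pixels'][120:350,220:560].astype(float)*1.8,0,255).astype(np.uint8),None,fx=2.3,fy=2.3,interpolation=cv2.INTER_CUBIC)
cv2.imwrite('pics/t3.png',g)
E
```

```text
t 14.8 grasp [0.5356 0.0431 0.0625] yaw -5.2 open 0.065 F [1.  0.1 0.6] grip 0.0 tilt [ 0.001 -0.   ]
go [0.535  0.0435 0.024 ] shift cm (cur axes) [-0.07 -0.04  3.85] az 0.0 | after turning first: [-0.06 -0.04]
top pink [ 0.5276 -0.2325]
top pink [0.4352 0.0056]
top green [ 0.5887 -0.2356]
side pink [0.5352 0.0431]
side pink [0.437  0.0044]
side green [0.5392 0.1467]
```

View pics/t3.png

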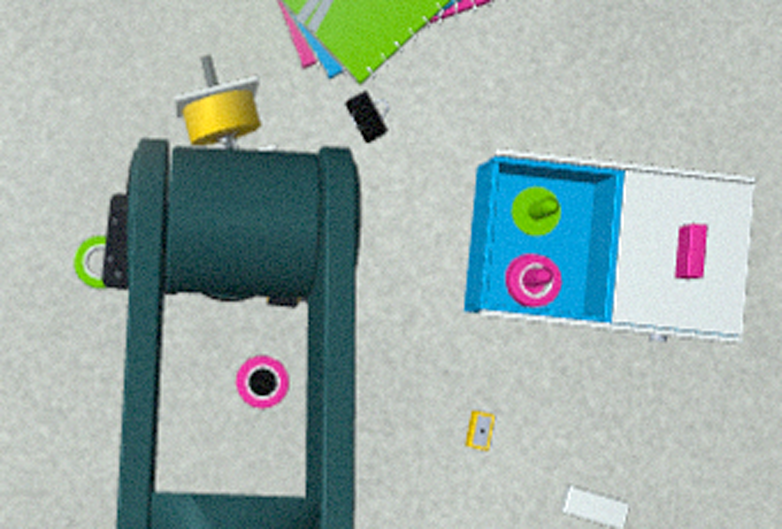

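Request:
{"api": "drive_tool", "payload": {"moves": "0 0 1 0 0 0 6.5; 0 0 1.8 0 0 0 6.5; 0 0 1 0 0 0 6.5; 0 0 0 0 0 0 6.5; 0 0 0 0 0 0 4; 0 0 0 0 0 0 4; 0 0 0 0 0 0 4; 0 0 0 0 0 0 4"}}

```text
time_s: 15.75
tool_pos: [0.5354, 0.0433, 0.2045]
tool_rot: [[0.996, -0.09, 0.002], [-0.09, -0.996, -0.0], [0.002, -0.0, -1.0]]
wrist_force: [-0.0, 0.8, 1.2]
opening: 0.0458
grip_force: 12.0
```

```bash
python3 - <<'E'
from h import *
here(); go(.5295,-.2305,.125,-5.2)
E
```

```text
t 15.8 grasp [0.5357 0.0433 0.0245] yaw -5.17 open 0.0458 F [-0.   0.8  1.2] grip 12.0 tilt [ 0.0017 -0.0001]
go [ 0.5295 -0.2305  0.125 ] shift cm (cur axes) [  1.87  27.32 -10.05] az 0.03 | after turning first: [ 1.86 27.32]
```

Request:
{"api": "drive_tool", "payload": {"moves": "0 0 -2 0 0 0 4; 0 0 -4 0 0 0 4; 0 0 -4 0 0 0 4; 0.2 2 0 0 0 0 4; 0.2 4 0 0 0 0 4; 0.2 4 0 0 0 0 4; 0.2 4 0 0 0 0 4; 0.2 4 0 0 0 0 4"}}

```text
time_s: 16.55
tool_pos: [0.5285, -0.1382, 0.3041]
tool_rot: [[0.996, -0.09, 0.001], [-0.09, -0.996, -0.0], [0.001, 0.0, -1.0]]
wrist_force: [0.2, 0.2, -0.5]
opening: 0.0459
grip_force: 12.0
```

Request:
{"api": "drive_tool", "payload": {"moves": "0.3 4 0 0 0 0 4; 0.3 3 0 0 0 0 4; 0.2 1.8 0 0 0 0 4; 0.1 0.5 0 0 0 0 4; 0 0 1 0 0 0 4; 0 0 1 0 0 0 4; 0 0 0 0 0 0 4; 0 0 0 0 0 0 4"}}

```text
time_s: 17.35
tool_pos: [0.5293, -0.229, 0.2827]
tool_rot: [[0.996, -0.089, -0.002], [-0.089, -0.996, 0.001], [-0.002, -0.001, -1.0]]
wrist_force: [0.4, -0.6, -0.7]
opening: 0.0459
grip_force: 12.0
```

```bash
python3 - <<'E'
from h import *
here(); go(.5295,-.2305,.046,-5.2)
E
```

```text
t 17.4 grasp [ 0.529  -0.2288  0.1027] yaw -5.08 open 0.0459 F [ 0.4 -0.6 -0.7] grip 12.0 tilt [-0.0017 -0.0009]
go [ 0.5295 -0.2305  0.046 ] shift cm (cur axes) [0.07 0.17 5.67] az 0.12 | after turning first: [0.06 0.16]
```

Request:
{"api": "drive_tool", "payload": {"moves": "0 0.1 1 0 0 0 4; 0 0 1 0 0 0 4; 0 0 1 0 0 0 4; 0 0 1 0 0 0 4; 0 0 1 0 0 0 4; 0 0 0.4 0 0 0 4; 0 0 0.2 0 0 0 4; 0 0 0 0 0 0 4"}}

```text
time_s: 18.15
tool_pos: [0.5293, -0.2314, 0.2275]
tool_rot: [[0.996, -0.09, -0.0], [-0.09, -0.996, 0.0], [-0.0, -0.0, -1.0]]
wrist_force: [-0.2, 0.4, 0.9]
opening: 0.0459
grip_force: 12.0
```

Request:
{"api": "drive_tool", "payload": {"moves": "0 0 0 0 0 0 6; 0 0 0 0 0 0 6; 0 0 0 0 0 0 6; 0 0 -2 0 0 0 6; 0 0 -3 0 0 0 6; 0 0 -4 0 0 0 6; -0.2 -2 0 0 0 0 6; -0.3 -4 0 0 0 0 6.5"}}

```text
time_s: 18.95
tool_pos: [0.53, -0.1725, 0.3202]
tool_rot: [[0.996, -0.094, 0.005], [-0.094, -0.996, -0.003], [0.005, 0.003, -1.0]]
wrist_force: [-0.5, 0.0, -0.3]
opening: 0.0638
grip_force: 0.0
```

```bash
python3 - <<'E'
from h import *
here(); go(.5395,.1466,.125,-5.2)
E
```

```text
t 18.9 grasp [ 0.5309 -0.1731  0.1402] yaw -5.41 open 0.0638 F [-0.5  0.  -0.3] grip 0.0 tilt [0.0051 0.0026]
go [0.5395 0.1466 0.125 ] shift cm (cur axes) [ -2.16 -31.91   1.43] az -0.21 | after turning first: [ -2.04 -31.91]
```

Request:
{"api": "drive_tool", "payload": {"moves": "-0.3 -4 0 0 0 0 6.5; -0.3 -4 0 0 0 0 6.5; -0.3 -4 0 0 0 0 6.5; -0.3 -4 0 0 0 0 6.5; -0.3 -4 0 0 0 0 6.5; -0.3 -4 0 0 0 0 6.5; -0.2 -4 0 0 0 0 6.5; -0.1 -2.5 0 0 0 0 6.5"}}

```text
time_s: 19.75
tool_pos: [0.5359, 0.1372, 0.3181]
tool_rot: [[0.996, -0.088, 0.001], [-0.088, -0.996, 0.001], [0.001, -0.001, -1.0]]
wrist_force: [0.2, 0.7, 1.0]
opening: 0.0654
grip_force: 0.0
```

Request:
{"api": "drive_tool", "payload": {"moves": "0 -1.2 0 0 0 0 6.5; 0 0 3 0 0 0 6.5; 0 0 3 0 0 0 6.5; 0 0 1.5 0 0 0 6.5; 0 0 0 0 0 0 6.5; 0 0 0 0 0 0 6.5; 0 0 0 0 0 0 6.5; 0 0 0 0 0 0 6.5"}}

```text
time_s: 20.55
tool_pos: [0.538, 0.1464, 0.2445]
tool_rot: [[0.996, -0.091, 0.003], [-0.091, -0.996, 0.0], [0.003, -0.001, -1.0]]
wrist_force: [-0.8, 0.6, -0.1]
opening: 0.0649
grip_force: 0.0
```

```bash
python3 - <<'E'
from h import *
here(); allrings(); go(.5395,.1466,.024,-5.2)
E
```

```text
t 20.6 grasp [0.5386 0.1465 0.0645] yaw -5.2 open 0.0649 F [-0.8  0.6 -0.1] grip 0.0 tilt [ 0.0033 -0.0007]
top pink [ 0.5287 -0.2356]
top pink [0.4352 0.0056]
top green [ 0.5887 -0.2356]
side pink [0.437  0.0044]
side green [0.5375 0.1458]
go [0.5395 0.1466 0.024 ] shift cm (cur axes) [ 0.12 -0.01  3.99] az 0.02 | after turning first: [ 0.13 -0.02]
```

Request:
{"api": "drive_tool", "payload": {"moves": "0.1 0 1 0 0 0 6.5; 0 0 1.8 0 0 0 6.5; 0 0 1.2 0 0 0 6.5; 0 0 0 0 0 0 6.5; 0 0 0 0 0 0 4; 0 0 0 0 0 0 4; 0 0 0 0 0 0 4; 0 0 0 0 0 0 4"}}

```text
time_s: 21.45
tool_pos: [0.5385, 0.1465, 0.2032]
tool_rot: [[0.996, -0.09, 0.001], [-0.09, -0.996, 0.0], [0.001, -0.0, -1.0]]
wrist_force: [-0.6, -0.3, 0.2]
opening: 0.0452
grip_force: 12.0
```

```bash
python3 - <<'E'
from h import *
here(); go(.5893,-.2362,.125,-5.2)
E
```

```text
t 21.4 grasp [0.5387 0.1465 0.0232] yaw -5.17 open 0.0452 F [-0.6 -0.3  0.2] grip 12.0 tilt [ 0.001  -0.0002]
go [ 0.5893 -0.2362  0.125 ] shift cm (cur axes) [  8.5   37.66 -10.18] az 0.03 | after turning first: [ 8.51 37.65]
```

Request:
{"api": "drive_tool", "payload": {"moves": "0 0 -2 0 0 0 4; 0 0 -4 0 0 0 4; 0 0 -4 0 0 0 4; 0.5 2.5 -0.2 0 0 0 4; 0.8 4 0 0 0 0 4; 0.9 4 0 0 0 0 4; 0.9 4 0 0 0 0 4; 0.9 4 0 0 0 0 4"}}

```text
time_s: 22.25
tool_pos: [0.5614, -0.0429, 0.305]
tool_rot: [[0.996, -0.09, 0.001], [-0.09, -0.996, -0.0], [0.001, 0.0, -1.0]]
wrist_force: [0.5, -0.4, -0.2]
opening: 0.0455
grip_force: 12.0
```

Request:
{"api": "drive_tool", "payload": {"moves": "0.9 4 0 0 0 0 4; 0.9 4 0 0 0 0 4; 0.9 4 0 0 0 0 4; 0.9 4 0 0 0 0 4; 0.6 2.2 0 0 0 0 4; 0.3 1 0 0 0 0 4; 0 0 0 0 0 0 4; 0 0 0 0 0 0 4"}}

```text
time_s: 23.05
tool_pos: [0.589, -0.2358, 0.3046]
tool_rot: [[0.996, -0.09, -0.0], [-0.09, -0.996, 0.001], [-0.0, -0.001, -1.0]]
wrist_force: [-0.4, -0.6, -0.4]
opening: 0.0453
grip_force: 12.0
```

```bash
python3 - <<'E'
from h import *
here(); go(.5893,-.2362,.0287,-5.2)
E
```

```text
t 23.1 grasp [ 0.5889 -0.2356  0.1246] yaw -5.14 open 0.0453 F [-0.4 -0.6 -0.4] grip 12.0 tilt [-0.0004 -0.0008]
go [ 0.5893 -0.2362  0.0287] shift cm (cur axes) [0.05 0.06 9.59] az 0.06 | after turning first: [0.04 0.06]
```

Request:
{"api": "drive_tool", "payload": {"moves": "0 0 2 0 0 0 4; 0 0 2 0 0 0 4; 0 0 1 0 0 0 4; 0 0 1 0 0 0 4; 0 0 1 0 0 0 4; 0 0 1 0 0 0 4; 0 0 1 0 0 0 4; 0 0 0.5 0 0 0 4"}}

```text
time_s: 23.85
tool_pos: [0.5888, -0.2366, 0.2084]
tool_rot: [[0.996, -0.09, -0.001], [-0.09, -0.996, 0.001], [-0.001, -0.0, -1.0]]
wrist_force: [-0.7, -0.3, -0.3]
opening: 0.0453
grip_force: 12.0
```

Request:
{"api": "drive_tool", "payload": {"moves": "0 0 0 0 0 0 4; 0 0 0 0 0 0 6; 0 0 0 0 0 0 6; 0 0 0 0 0 0 6; 0 0 -2 0 0 0 6; 0 0 -3 0 0 0 6; 0 0 -4 0 0 0 6; 0 0 -2 0 0 0 4"}}

```text
time_s: 24.65
tool_pos: [0.5895, -0.2369, 0.3245]
tool_rot: [[0.996, -0.09, 0.006], [-0.09, -0.996, -0.003], [0.006, 0.003, -1.0]]
wrist_force: [1.0, 0.2, 0.7]
opening: 0.0551
grip_force: 0.0
```

Request:
{"api": "drive_tool", "payload": {"moves": "0 -3 -1 0 0 0 4; 0 -4 0 0 0 0 4; 0 -4 0 0 0 0 4; 0 -4 0 0 0 0 4; 0 -4 0 0 0 0 4; 0 -4 0 0 0 0 4; 0 0 0 0 0 0 4; 0 0 0 0 0 0 4"}}

```text
time_s: 25.45
tool_pos: [0.6097, -0.0068, 0.3301]
tool_rot: [[0.996, -0.088, 0.001], [-0.088, -0.996, -0.001], [0.001, 0.001, -1.0]]
wrist_force: [-0.0, -0.5, 0.5]
opening: 0.0399
grip_force: 0.0
```

```bash
python3 - <<'E'
from h import *
here(); allrings()
P=[robot.capture(n) for n in('top','side')]
a=cv2.resize(P[0]['pixels'][0:480,0:640],None,fx=.62,fy=.62); 
b=cv2.resize(P[1]['pixels'][110:220,330:450],None,fx=3,fy=3,interpolation=cv2.INTER_CUBIC)
c=cv2.resize(P[0]['pixels'][170:280,410:560],None,fx=2.6,fy=2.6,interpolation=cv2.INTER_CUBIC)
out=np.zeros((600,800,3),np.uint8); out[:a.shape[0],:a.shape[1]]=a; out[:b.shape[0],400:400+b.shape[1]]=b; out[300:300+c.shape[0],:c.shape[1]]=c
cv2.imwrite('pics/c4.png',np.clip(out*1.6,0,255).astype(np.uint8))
E
```

```text
t 25.4 grasp [ 0.6099 -0.007   0.1501] yaw -5.07 open 0.0399 F [-0.  -0.5  0.5] grip 0.0 tilt [0.0008 0.0008]
top pink [ 0.5287 -0.2356]
top green [ 0.5887 -0.2386]
side pink [ 0.5773 -0.4319]
side pink [ 0.5365 -0.2567]
side pink [0.437  0.0044]
side green [ 0.5969 -0.2564]
```

View pics/c4.png

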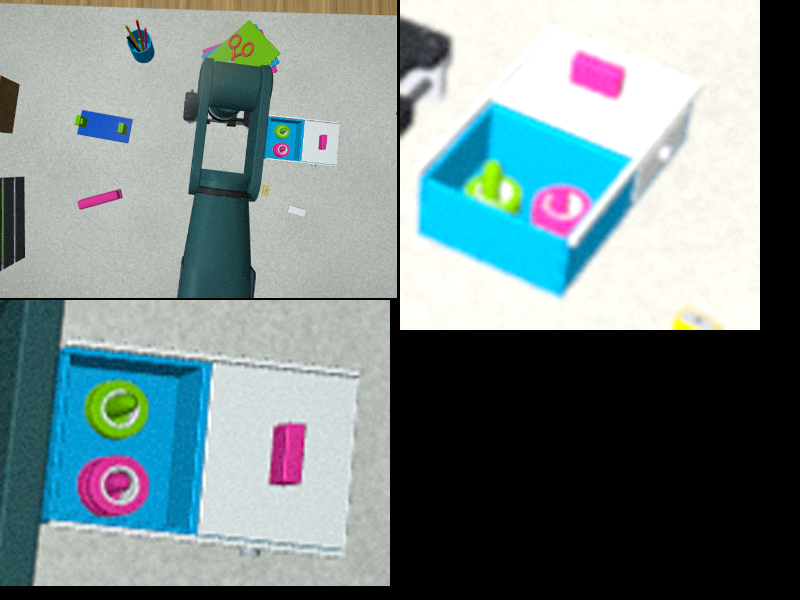

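Request:
{"api": "drive_tool", "payload": {"moves": "-0.3 3 0 0 0 0 4; -0.4 4 0 0 0 0 4; -0.4 4 0 0 0 0 4; -0.4 4 0 0 0 0 4; -0.4 4 0 0 0 0 4; -0.4 4 0 0 0 0 4; -0.4 4 0 0 0 0 4; -0.3 4 0 0 0 0 4"}}

```text
time_s: 26.45
tool_pos: [0.5506, -0.3166, 0.3298]
tool_rot: [[0.996, -0.093, 0.0], [-0.093, -0.996, -0.0], [0.0, 0.0, -1.0]]
wrist_force: [-0.2, -0.1, 0.2]
opening: 0.0401
grip_force: 0.0
```

Request:
{"api": "drive_tool", "payload": {"moves": "0 2 0 0 0 0 4; 0 0.9 0 0 0 0 4; 0 0 2 0 0 0 4; 0 0 1.5 0 0 0 4; 0 0 0 0 0 0 4; 0 0 0 0 0 0 4; 0 0 0 0 0 0 4; 0 0 0 0 0 0 4"}}

```text
time_s: 27.25
tool_pos: [0.5497, -0.3422, 0.2959]
tool_rot: [[0.996, -0.09, 0.002], [-0.09, -0.996, -0.001], [0.002, 0.001, -1.0]]
wrist_force: [0.2, -0.2, -0.1]
opening: 0.04
grip_force: 0.0
```

```bash
python3 - <<'E'
from h import *
here(); go(.549,-.3415,.088,-5.2)
E
```

```text
t 27.2 grasp [ 0.55   -0.3425  0.1159] yaw -5.14 open 0.04 F [ 0.2 -0.2 -0.1] grip 0.0 tilt [0.0017 0.0011]
go [ 0.549  -0.3415  0.088 ] shift cm (cur axes) [-0.11 -0.09  2.79] az 0.06 | after turning first: [-0.1  -0.09]
```

Request:
{"api": "drive_tool", "payload": {"moves": "0 -0.1 1 0 0 0 4; 0 0 1 0 0 0 4; 0 0 0.7 0 0 0 4; 0 0 0 0 0 0 4; 0 0 0 0 0 0 0.5; 0 0 0 0 0 0 0.5; 0 0 0 0 0 0 0.5; 0 0 0 0 0 0 0.5", "newtons": 15}}

```text
time_s: 28.05
tool_pos: [0.5495, -0.3415, 0.2682]
tool_rot: [[0.996, -0.09, 0.001], [-0.09, -0.996, -0.0], [0.001, 0.0, -1.0]]
wrist_force: [-0.6, -0.5, 0.2]
opening: 0.0141
grip_force: 15.0
```

Request:
{"api": "drive_tool", "payload": {"moves": "0 0 0 0 0 0 0.5; 0 -0.6 0 0 0 0 0.5; 0 -1.6 0 0 0 0 0.5; 0 -2 0 0 0 0 0.5; 0 -2 0 0 0 0 0.5; 0 -2 0 0 0 0 0.5; 0 -1.3 0 0 0 0 0.5; 0 -0.7 0 0 0 0 0.5"}}

```text
time_s: 28.85
tool_pos: [0.559, -0.2379, 0.2682]
tool_rot: [[0.996, -0.088, 0.001], [-0.088, -0.996, -0.0], [0.001, 0.0, -1.0]]
wrist_force: [1.4, -2.4, 4.0]
opening: 0.014
grip_force: 15.0
```

Request:
{"api": "drive_tool", "payload": {"moves": "0 -0.3 0 0 0 0 0.5; 0 -0.2 0 0 0 0 0.5; 0 -0.2 0 0 0 0 0.5; 0 -0.2 0 0 0 0 0.5; 0 0 0 0 0 0 0.5; 0 0 0 0 0 0 0.5; 0 0 0 0 0 0 0.5; 0 0 0 0 0 0 0.5"}}

```text
time_s: 29.65
tool_pos: [0.5595, -0.2318, 0.2682]
tool_rot: [[0.996, -0.091, 0.001], [-0.091, -0.996, -0.001], [0.001, 0.001, -1.0]]
wrist_force: [1.0, -2.2, 5.2]
opening: 0.014
grip_force: 15.0
```

```bash
python3 - <<'E'
from h import *
here()
E
```

```text
t 29.6 grasp [ 0.5597 -0.232   0.0882] yaw -5.22 open 0.014 F [ 1.  -2.2  5.2] grip 15.0 tilt [0.0011 0.001 ]
```

Travelled ≈110 mm; push gently until the stop shows in the force.

Request:
{"api": "drive_tool", "payload": {"moves": "0 -0.2 0 0 0 0 0.5; 0 -0.2 0 0 0 0 0.5; 0 0 0 0 0 0 0.5; 0 0 0 0 0 0 0.5; 0 0 0 0 0 0 0.5; 0 0 0 0 0 0 0.5; 0 0 0 0 0 0 0.5; 0 0 0 0 0 0 0.5"}}

```text
time_s: 30.45
tool_pos: [0.5595, -0.2303, 0.2682]
tool_rot: [[0.996, -0.092, 0.001], [-0.092, -0.996, -0.008], [0.002, 0.008, -1.0]]
wrist_force: [1.0, -11.0, 3.9]
opening: 0.0144
grip_force: 15.0
```

Request:
{"api": "drive_tool", "payload": {"moves": "0 -0.2 0 0 0 0 0.5; 0 -0.1 0 0 0 0 0.5; 0 0 0 0 0 0 0.5; 0 0 0 0 0 0 0.5; 0 0 0 0 0 0 0.5; 0 0 0 0 0 0 0.5; 0 0 0 0 0 0 0.5; 0 0 0 0 0 0 0.5"}}

```text
time_s: 31.25
tool_pos: [0.5596, -0.2292, 0.2682]
tool_rot: [[0.996, -0.094, 0.001], [-0.094, -0.996, -0.013], [0.002, 0.013, -1.0]]
wrist_force: [1.5, -16.8, 1.4]
opening: 0.0137
grip_force: 15.0
```

```bash
python3 - <<'E'
from h import *
here()
E
```

```text
t 31.2 grasp [ 0.5597 -0.2316  0.0882] yaw -5.37 open 0.0137 F [  1.5 -16.8   1.4] grip 15.0 tilt [0.0021 0.0133]
```

Request:
{"api": "drive_tool", "payload": {"moves": "0 0 0 0 0 0 4; 0 0 0 0 0 0 4; 0 0 0 0 0 0 4; 0 0 0 0 0 0 4; 0 0.5 -2 0 0 0 4; 0 0 -4 0 0 0 4; 0 0 -4 0 0 0 6; 0 0 0 0 0 0 6"}}

```text
time_s: 32.05
tool_pos: [0.5603, -0.2288, 0.3744]
tool_rot: [[0.996, -0.089, 0.01], [-0.089, -0.996, -0.005], [0.01, 0.004, -1.0]]
wrist_force: [1.3, -0.5, 0.5]
opening: 0.0526
grip_force: 0.0
```

```bash
python3 - <<'E'
from h import *
here()
P={n:robot.capture(n) for n in('top','side')}
for n,p in P.items():
    for r in robot.cut_out('spindle_mid',p)[:1]:
        m=r['pixels'].astype(np.uint8); print(n,r['confidence'],r['bbox'],cen(m),cv2.minAreaRect(np.argwhere(m)[:,::-1].astype(np.float32)))
    h=cv2.cvtColor(p['pixels'],cv2.COLOR_BGR2HSV); y=cv2.inRange(h,(20,120,60),(30,255,255))
    for c,s in blobs(y,150): print(n,'yellow',c.round(1),s.tolist())
    m=masks(p)['pink']
    for c,s in blobs(m,60):
        if 340<c[0]<560 and 100<c[1]<260: print(n,'fin',c,s.tolist())
a=cv2.resize(P['top']['pixels'][135:215,280:360],None,fx=5,fy=5,interpolation=cv2.INTER_CUBIC)
b=cv2.resize(P['side']['pixels'][200:280,240:320],None,fx=5,fy=5,interpolation=cv2.INTER_CUBIC)
cv2.imwrite('pics/sp.png',np.clip(np.hstack([a,b])*1.5,0,255).astype(np.uint8))
E
```

```text
t 32.0 grasp [ 0.5621 -0.2296  0.1944] yaw -5.13 open 0.0526 F [ 1.3 -0.5  0.5] grip 0.0 tilt [0.0103 0.0036]
top 0.9 [297.9, 146.8, 335.8, 207.2] [317.51620948 174.7996675 ] ((317.7115173339844, 176.55770874023438), (64.91443634033203, 36.86983108520508), 78.69007110595703)
top yellow [315.2 169.3] [300, 159, 33, 24, 499]
top fin [434.11702128 115.68085106] [419, 106, 29, 20, 188]
top fin [350.10752688 138.53763441] [343, 124, 14, 25, 93]
top fin [462.01136364 230.125     ] [457, 226, 11, 9, 88]
side 0.78 [246.6, 216.9, 308.6, 261.1] [276.29943503 238.23446328] ((278.07958984375, 238.22927856445312), (51.39679718017578, 48.9227294921875), 61.38954162597656)
side yellow [272.1 236.8] [262, 222, 22, 30, 504]
side yellow [ 37.2 475.6] [26, 469, 24, 11, 150]
side fin [372.80102041 159.74489796] [364, 152, 19, 16, 196]
```

View pics/sp.png

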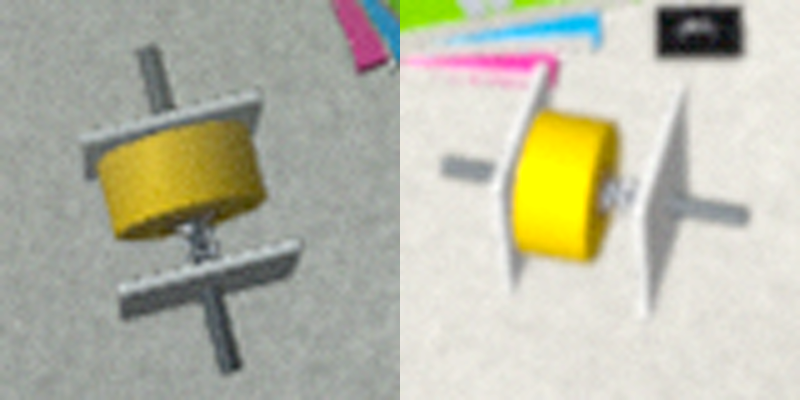

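```bash
python3 - <<'E'
from h import *
P={n:robot.capture(n) for n in('top','side')}
o=-.4
T={'top':np.array([(309.6,144.6),(326.6,208.6)])-.1,'side':np.array([(248.6,233.2),(309.6,243.0)])-.1}
for n,p in P.items():
    w=onz(p,T[n],.036); d=w[0]-w[1]; print(n,w.round(4),w.mean(0).round(4),'len',np.linalg.norm(d).round(4),'yaw',np.degrees(np.arctan2(d[1],d[0])).round(2))
for i in(0,1): print(tri(P['top'],T['top'][i],P['side'],T['side'][i]))
# plate top corners, top view z=.072
q=np.array([(82,140),(260,95),(120,290),(300,245)],float)/5+[279.9,134.9]
w=onz(P['top'],q,.072); print(w.round(4))
for a,b in((1,0),(3,2)): d=w[a]-w[b]; print('plate normal yaw',np.degrees(np.arctan2(d[1],d[0])).round(2)+90,np.linalg.norm(d).round(4),w[[a,b]].mean(0))
here(); go(.66,.04,.13,10)
E
```

```text
top [[0.713  0.0578 0.036 ]
 [0.5871 0.0227 0.036 ]] [0.6501 0.0403 0.036 ] len 0.1307 yaw 15.58
side [[0.7133 0.0584 0.036 ]
 [0.5871 0.0222 0.036 ]] [0.6502 0.0403 0.036 ] len 0.1314 yaw 16.0
(array([0.71341926, 0.05791058, 0.03538515]), np.float64(0.0005102842010648302))
(array([0.58693476, 0.02270014, 0.03659795]), np.float64(0.00024736579804310674))
[[ 6.684e-01  8.270e-02  7.200e-02]
 [ 6.870e-01  1.550e-02  7.200e-02]
 [ 6.116e-01  6.750e-02  7.200e-02]
 [ 6.300e-01 -4.000e-04  7.200e-02]]
plate normal yaw 15.5 0.0697 [0.67769083 0.04907201 0.072     ]
plate normal yaw 15.189999999999998 0.0703 [0.62080739 0.03353764 0.072     ]
t 32.4 grasp [ 0.5585 -0.2282  0.185 ] yaw -5.16 open 0.0601 F [ 0.3 -0.1  0.3] grip 0.0 tilt [-0.0045 -0.002 ]
go [0.66 0.04 0.13] shift cm (cur axes) [  7.72 -27.62   5.51] az -15.16 | after turning first: [ 14.65 -24.65]
```

Request:
{"api": "drive_tool", "payload": {"moves": "0 0 0 0 0 -7 6; 0 0 0 0 0 -8 6; 0 0 0 0 0 -8 6; 0 0 0 0 0 -8 6; 0 0 0 0 0 -8 6; 0 0 0 0 0 -8 6; 0 0 0 0 0 -8 6; 0 0 0 0 0 -8 6"}}

```text
time_s: 33.15
tool_pos: [0.5594, -0.2289, 0.3656]
tool_rot: [[0.528, 0.849, -0.003], [0.849, -0.528, 0.002], [-0.0, -0.004, -1.0]]
wrist_force: [-0.2, -0.6, -0.1]
opening: 0.0599
grip_force: 0.0
```

```bash
python3 - <<'E'
from h import *
s=here(); print(s['q'].round(3)); go(.6502,.0403,.13,105.6)
E
```

```text
t 33.1 grasp [ 0.5588 -0.2286  0.1856] yaw 58.16 open 0.0599 F [-0.2 -0.6 -0.1] grip 0.0 tilt [-0.0002 -0.0036]
[-0.482  0.22   1.297  0.     1.628  0.074]
go [0.6502 0.0403 0.13  ] shift cm (cur axes) [27.66 -6.4   5.58] az -47.44 | after turning first: [23.44 16.03]
```

Request:
{"api": "drive_tool", "payload": {"moves": "0 0 0 0 0 -7.9 9.4; 0 0 0 0 0 -7.9 9.4; 0 0 0 0 0 -7.9 9.4; 0 0 0 0 0 -7.9 9.4; 0 0 0 0 0 -7.9 9.4; 0 0 0 0 0 -7.9 9.4; 2.4 1.6 0 0 0 0 9.4; 3 2 0 0 0 0 9.4"}}

```text
time_s: 33.95
tool_pos: [0.5799, -0.168, 0.3656]
tool_rot: [[-0.26, 0.966, -0.003], [0.966, 0.26, 0.001], [0.002, -0.003, -1.0]]
wrist_force: [0.2, 1.1, 1.0]
opening: 0.0939
grip_force: 0.0
```

Request:
{"api": "drive_tool", "payload": {"moves": "3 2 0 0 0 0 9.4; 3 2 0 0 0 0 9.4; 3 2 0 0 0 0 9.4; 3 2.1 0 0 0 0 9.4; 3 2.1 1 0 0 0 9.4; 2 1.5 2 0 0 0 9.4; 1 0.7 2 0 0 0 9.4; 0 0 0 0 0 0 9.4"}}

```text
time_s: 34.75
tool_pos: [0.6517, 0.0407, 0.3116]
tool_rot: [[-0.265, 0.964, -0.011], [0.964, 0.265, 0.001], [0.003, -0.01, -1.0]]
wrist_force: [-0.9, -0.2, -0.8]
opening: 0.0939
grip_force: 0.0
```

```bash
python3 - <<'E'
from h import *
p=robot.capture('side')
for r in robot.cut_out('spindle_mid',p)[:1]: print(r['bbox'],r['confidence'])
here(); go(.6502,.0403,.066,105.6)
E
```

```text
[245.9, 213.0, 309.8, 263.7] 0.9
t 34.9 grasp [0.6516 0.0386 0.1361] yaw 105.24 open 0.0943 F [0.6 0.  0.6] grip 0.0 tilt [ 0.0005 -0.0036]
go [0.6502 0.0403 0.066 ] shift cm (cur axes) [ 0.2  -0.07  7.01] az -0.36 | after turning first: [ 0.2  -0.09]
```

Request:
{"api": "drive_tool", "payload": {"moves": "0.1 -0.1 1 0 0 -0.3 9.4; 0 0 1.5 0 0 0 9.4; 0 0 1.5 0 0 0 9.4; 0 0 1.5 0 0 0 9.4; 0 0 1 0 0 0 9.4; 0 0 0.4 0 0 0 9.4; 0 0 0 0 0 0 9.4; 0 0 0 0 0 0 9.4", "newtons": 25}}

```text
time_s: 35.65
tool_pos: [0.6515, 0.0395, 0.2492]
tool_rot: [[-0.268, 0.964, 0.001], [0.964, 0.268, -0.0], [-0.0, 0.001, -1.0]]
wrist_force: [0.9, 0.2, -0.0]
opening: 0.0939
grip_force: 0.0
```

```bash
python3 - <<'E'
from h import *
here(); go(.6502,.0403,.066,105.6)
E
```

```text
t 35.6 grasp [0.6517 0.0395 0.0692] yaw 105.52 open 0.0939 F [ 0.9  0.2 -0. ] grip 0.0 tilt [-0.0004  0.001 ]
go [0.6502 0.0403 0.066 ] shift cm (cur axes) [ 0.12 -0.12  0.32] az -0.08 | after turning first: [ 0.12 -0.12]
```

Request:
{"api": "drive_tool", "payload": {"moves": "0.1 -0.1 0.25 0 0 0 9.4; 0 0 0 0 0 0 8; 0 0 0 0 0 0 6; 0 0 0 0 0 0 4; 0 0 0 0 0 0 3.5; 0 0 0 0 0 0 3.5; 0 0 0 0 0 0 3.5; 0 0 0 0 0 0 3.5", "newtons": 25}}

```text
time_s: 36.45
tool_pos: [0.65, 0.0401, 0.2464]
tool_rot: [[-0.268, 0.964, -0.0], [0.964, 0.268, -0.0], [-0.0, -0.0, -1.0]]
wrist_force: [-1.9, -0.3, 3.6]
opening: 0.0417
grip_force: 12.8
```

```bash
python3 - <<'E'
from h import *
here(); go(.5944,.3362,.16,170.6)
E
```

```text
t 36.5 grasp [0.65   0.04   0.0664] yaw 105.52 open 0.0417 F [-1.9 -0.3  3.6] grip 12.8 tilt [-0.0002 -0.0002]
go [0.5944 0.3362 0.16  ] shift cm (cur axes) [30.02  2.57 -9.37] az -65.08 | after turning first: [10.32 28.31]
```

Request:
{"api": "drive_tool", "payload": {"moves": "0 0 -0.5 0 0 0 3.5; 0 0 -1.5 0 0 0 3.5; 0 0 -2 0 0 0 3.5; 0 0 -2 0 0 0 3.5; 0 0 -2 0 0 0 3.5; 0 0 -1.5 0 0 0 3.5; 0 0 -0.5 0 0 0 3.5; 0 0 0 0 0 0 3.5"}}

```text
time_s: 37.25
tool_pos: [0.6502, 0.0402, 0.3474]
tool_rot: [[-0.268, 0.964, 0.002], [0.964, 0.268, -0.0], [-0.001, 0.002, -1.0]]
wrist_force: [-0.6, -0.4, -2.0]
opening: 0.0412
grip_force: 25.0
```

Request:
{"api": "drive_tool", "payload": {"moves": "0 0 0 0 0 -5 3.5; 0 0 0 0 0 -7.5 3.5; 0 0 0 0 0 -8 3.5; 0 0 0 0 0 -8 3.5; 0 0 0 0 0 -8 3.5; 0 0 0 0 0 -8 3.5; 0 0 0 0 0 -8 3.5; 0 0 0 0 0 -7.5 3.5"}}

```text
time_s: 38.05
tool_pos: [0.6498, 0.0402, 0.3441]
tool_rot: [[-0.97, 0.245, -0.003], [0.245, 0.97, 0.0], [0.003, -0.001, -1.0]]
wrist_force: [-0.4, -0.2, -2.6]
opening: 0.041
grip_force: 25.0
```

Request:
{"api": "drive_tool", "payload": {"moves": "0 0 0 0 0 -5 3.5; 0.5 1.2 0 0 0 0 3.5; 0.9 2.5 0 0 0 0 3.5; 1 3 0 0 0 0 3.5; 1 3 0 0 0 0 3.5; 1 3 0 0 0 0 3.5; 1 3 0 0 0 0 3.5; 1 3 0 0 0 0 3.5"}}

```text
time_s: 38.85
tool_pos: [0.6168, 0.2373, 0.345]
tool_rot: [[-0.986, 0.166, -0.002], [0.166, 0.986, -0.0], [0.002, -0.0, -1.0]]
wrist_force: [-0.4, 0.2, -1.7]
opening: 0.0412
grip_force: 25.0
```

```bash
python3 - <<'E'
from h import *
here(); go(.5944,.3362,.16,170.6)
E
```

```text
t 38.9 grasp [0.6164 0.2372 0.165 ] yaw 170.43 open 0.0412 F [-0.4  0.2 -1.7] grip 25.0 tilt [ 0.002  -0.0005]
go [0.5944 0.3362 0.16  ] shift cm (cur axes) [3.81 9.39 0.5 ] az -0.17 | after turning first: [3.78 9.4 ]
```

Request:
{"api": "drive_tool", "payload": {"moves": "1 2.5 0 0 0 0 3.5; 1 2.5 0 0 0 0 3.5; 0.9 2.2 0 0 0 0 3.5; 0.6 1.4 0 0 0 0 3.5; 0.3 0.8 0 0 0 0 3.5; 0 0 0 0 0 0 3.5; 0 0 0 0 0 0 3.5; 0 0 0 0 0 0 3.5"}}

```text
time_s: 39.65
tool_pos: [0.5961, 0.3331, 0.3462]
tool_rot: [[-0.986, 0.166, 0.0], [0.166, 0.986, -0.001], [-0.0, -0.001, -1.0]]
wrist_force: [-0.3, 0.4, -1.9]
opening: 0.0413
grip_force: 25.0
```

```bash
python3 - <<'E'
from h import *
here(); go(.5944,.3362,.16,170.6)
P={n:robot.capture(n) for n in('top','side')}
a=cv2.resize(P['top']['pixels'][150:250,100:230],None,fx=4,fy=4,interpolation=cv2.INTER_CUBIC)[:,:400]
b=cv2.resize(P['side']['pixels'][280:420,150:290],None,fx=4,fy=4,interpolation=cv2.INTER_CUBIC)
cv2.imwrite('pics/h1.png',np.clip(b*1.4,0,255).astype(np.uint8))
E
```

```text
t 39.6 grasp [0.5961 0.333  0.1662] yaw 170.43 open 0.0413 F [-0.3  0.4 -1.9] grip 25.0 tilt [-0.0002 -0.0005]
go [0.5944 0.3362 0.16  ] shift cm (cur axes) [0.23 0.29 0.62] az -0.17 | after turning first: [0.22 0.29]
```

View pics/h1.png

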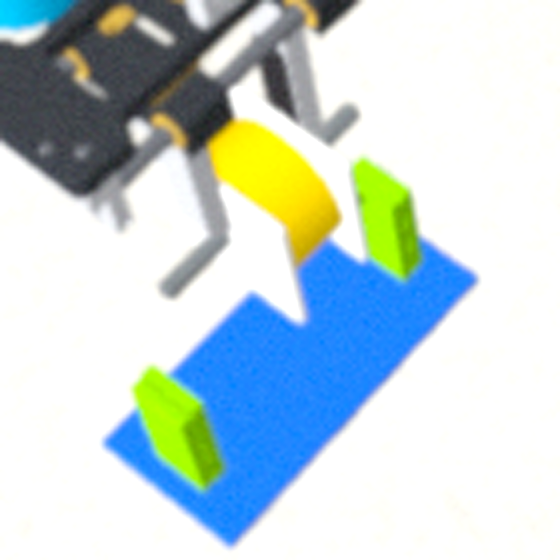

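```bash
python3 - <<'E'
from h import *
P={n:robot.capture(n) for n in('top','side')}
p=P['side']; f=lambda c,z: onz(p,np.array(c,float)/4+[149.9,279.9],z)
b=f([(103,441),(232,546),(477,279),(425,235)],.006); print(b.round(4)); 
print('edges',np.linalg.norm(b[0]-b[1]),np.linalg.norm(b[1]-b[2])); d=b[1]-b[2]; print('yaw y-axis',np.degrees(np.arctan2(d[1],d[0])))
e=np.radians(80.6);u=np.array([np.cos(e),np.sin(e)]); v=np.array([u[1],-u[0]])
print('centre from long/short: along u',(b[:2,:2].mean(0)@u), b[2,:2]@u)
print('centre v', [x[:2]@v for x in b])
c0=np.array([.5944,.3362]); print('c0 u v',c0@u,c0@v)
t=f([(166,290),(356,109)],.1358); print('pins',t.round(4),t.mean(0),'u',t[:,:2]@u,'v',t[:,:2]@v, np.linalg.norm(t[0]-t[1]))
s=here(); g=(s['tool_pos']+.18*s['tool_rot'][:,2])[:2]; print('grasp u v',g@u,g@v)
# uprights: green blobs, outer/inner tops
for n,im in P.items():
    m=masks(im)['green']
    for c,s_ in blobs(m,60):
        w=onz(im,[c],.04)[0]
        if .5<w[0]<.7 and w[1]>.2:
            sub=np.zeros_like(m); sub[s_[1]:s_[1]+s_[3],s_[0]:s_[0]+s_[2]]=m[s_[1]:s_[1]+s_[3],s_[0]:s_[0]+s_[2]]
            pts=np.argwhere(sub)[:,::-1]
            for z in(.006,.071): q=onz(im,pts,z)[:,:2]; print(n,c.round(),z,'u range',(q@u).min().round(4),(q@u).max().round(4),'v',(q@v).min().round(4),(q@v).max().round(4))
E
```

```text
[[0.6459 0.4095 0.006 ]
 [0.5683 0.4229 0.006 ]
 [0.5424 0.2633 0.006 ]
 [0.5759 0.2546 0.006 ]]
edges 0.07873162617989922 0.16164176114176007
yaw y-axis 80.7964302033637
centre from long/short: along u 0.5097642853261325 0.3483738952124313
centre v [np.float64(0.5703141467106361), np.float64(0.49158411357182485), np.float64(0.4921382776321488), np.float64(0.5266019193923205)]
c0 u v 0.4287665126886834 0.5315083043535492
pins [[0.6026 0.3841 0.1358]
 [0.5831 0.2773 0.1358]] [0.59283211 0.3306857  0.1358    ] u [0.47737002 0.36877034] v [0.53172367 0.53000052] 0.10861334563916457
t 39.9 grasp [0.5961 0.3333 0.1662] yaw 170.45 open 0.0409 F [-0.6  0.1 -1.9] grip 25.0 tilt [-0.0002 -0.0002]
grasp u v 0.4262039665079164 0.5336117530246248
top [196. 207.] 0.006 u range 0.3588 0.3857 v 0.518 0.5521
top [196. 207.] 0.071 u range 0.345 0.3702 v 0.5138 0.5456
side [246. 334.] 0.006 u range 0.3308 0.3686 v 0.5209 0.5799
side [246. 334.] 0.071 u range 0.3578 0.3929 v 0.4916 0.5463
side [194. 386.] 0.006 u range 0.4703 0.4986 v 0.5204 0.5798
side [194. 386.] 0.071 u range 0.487 0.5133 v 0.4912 0.5462
```

```bash
python3 - <<'E'
from h import *
P={n:robot.capture(n) for n in('top','side')}
e=np.radians(80.45);u=np.array([np.cos(e),np.sin(e),0])
g=np.array([.5961,.3333,.1358])
for z in(.1358,.130):
    g[2]=z
    for n,p in P.items(): print(n,z,proj(p,[g+.055*u,g-.055*u]).round(1))
a=cv2.resize(P['top']['pixels'][150:250,80:220],None,fx=5.6,fy=5.6,interpolation=cv2.INTER_CUBIC)
cv2.imwrite('pics/h2.png',np.clip(a*1.6,0,255).astype(np.uint8))
E
```

```text
top 0.1358 [[119.2 187.5]
 [182.2 199.2]]
side 0.1358 [[188.7 353.4]
 [236.4 307. ]]
top 0.13 [[120.4 188. ]
 [183.  199.6]]
side 0.13 [[189.4 355.2]
 [236.7 309. ]]
```

View pics/h2.png

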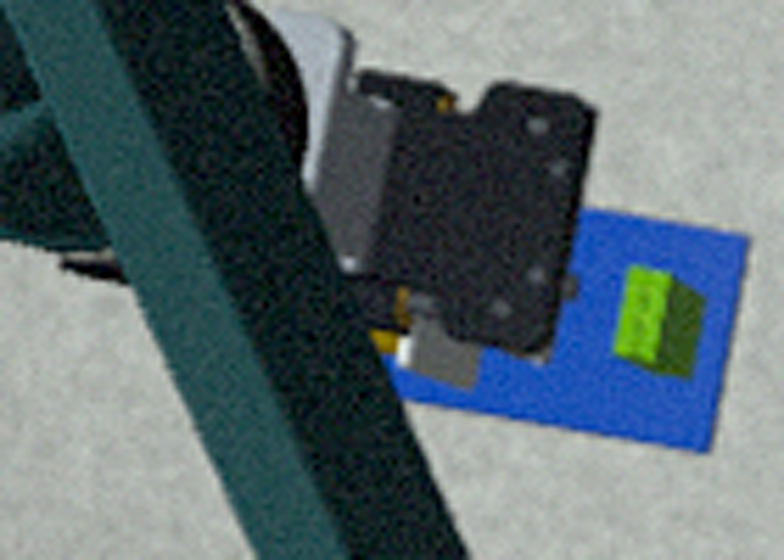

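Request:
{"api": "drive_tool", "payload": {"moves": "0 0.2 0 0 0 0 3.5; 0 0.25 1 0 0 0 3.5; 0 0 1 0 0 0 3.5; 0 0 1 0 0 0 3.5; 0 0 1 0 0 0 3.5; 0 0 0.7 0 0 0 3.5; 0 0 0 0 0 0 3.5; 0 0 0 0 0 0 3.5"}}

```text
time_s: 40.75
tool_pos: [0.5965, 0.3386, 0.299]
tool_rot: [[-0.986, 0.165, -0.0], [0.165, 0.986, -0.0], [0.0, -0.0, -1.0]]
wrist_force: [0.9, -0.7, -1.2]
opening: 0.0414
grip_force: 25.0
```

```bash
python3 - <<'E'
from h import *
here()
P={n:robot.capture(n) for n in('top','side')}
b=cv2.resize(P['side']['pixels'][310:410,165:285],None,fx=6,fy=6,interpolation=cv2.INTER_CUBIC)
cv2.imwrite('pics/h3.png',np.clip(b*1.3,0,255).astype(np.uint8))
E
```

```text
t 40.8 grasp [0.5965 0.3385 0.119 ] yaw 170.52 open 0.0414 F [ 0.9 -0.7 -1.2] grip 25.0 tilt [ 0.0001 -0.0002]
```

View pics/h3.png

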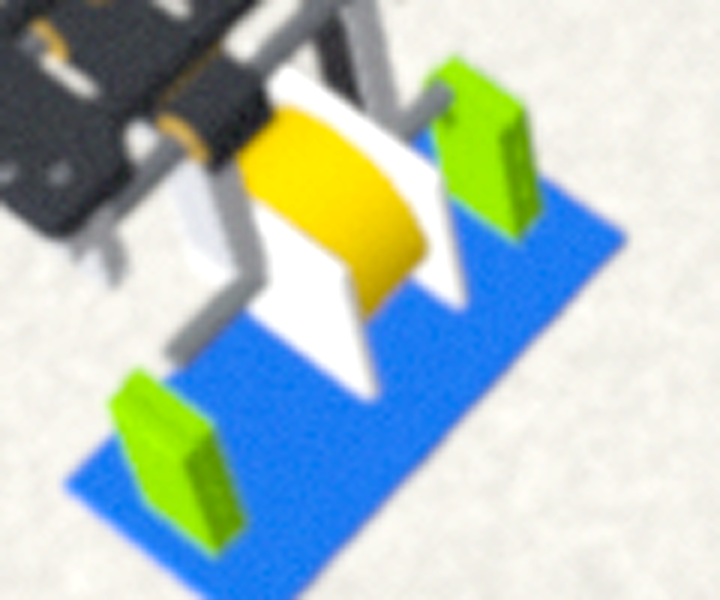

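```bash
python3 - <<'E'
from h import *
p=robot.capture('side'); q=robot.capture('top'); f=lambda c,z: onz(p,np.array(c,float)/6+[164.92,309.92],z)
e=np.radians(80.6);u=np.array([np.cos(e),np.sin(e)]); v=np.array([u[1],-u[0]])
def uv(n,w): print(n,'u',(w[:,:2]@u).round(4),'v',(w[:,:2]@v).round(4))
uv('left up inner top',f([(140,370),(212,425)],.071)); uv('left outer top',f([(112,403),(186,458)],.071))
uv('right up inner top',f([(430,82),(508,118)],.071)); uv('right outer top',f([(455,58),(525,100)],.071))
uv('right inner foot',f([(445,192),(520,242)],.006)); uv('left outer foot',f([(145,495),(216,556)],.006))
uv('base corners',f([(68,486),(627,240)],.006))
for z in(.0886,.085): uv(f'pins {z}',f([(177,356),(442,98)],z))
# model: project predicted u-edges
c=.4289*u+.5315*v
for du in(58,-58): print(du,(proj(p,[[*(c+du/1000*u+s*.015*v),z] for z in(.071,.006) for s in(1,-1)])-[164.92,309.92]).round(1)*6)
# top-view green upright edges
m=masks(q)['green']
s=here();g=(s['tool_pos']+.18*s['tool_rot'][:,2])[:2]; print('grasp uv',g@u,g@v)
E
```

```text
left up inner top u [0.4873 0.4871] v [0.5451 0.5175]
left outer top u [0.4991 0.4984] v [0.544  0.5161]
right up inner top u [0.3689 0.3643] v [0.5446 0.5181]
right outer top u [0.3582 0.3566] v [0.5444 0.5183]
right inner foot u [0.3697 0.3689] v [0.5473 0.5171]
left outer foot u [0.4982 0.4992] v [0.5485 0.5187]
base corners u [0.5099 0.3485] v [0.5684 0.4914]
pins 0.0886 u [0.4827 0.3779] v [0.5311 0.5292]
pins 0.085 u [0.4817 0.3765] v [0.5329 0.531 ]
58 [[137.4 366.6]
 [214.8 426.6]
 [177.6 470.4]
 [251.4 528.6]]
-58 [[420.6  83.4]
 [497.4 136.2]
 [444.6 195.6]
 [517.2 247.8]]
t 41.0 grasp [0.5969 0.3387 0.1201] yaw 170.52 open 0.0412 F [ 0.3  0.1 -2.5] grip 25.0 tilt [-0.0013  0.0008]
grasp uv 0.4316804318501666 0.533534549315604
```

```bash
python3 - <<'E'
from h import *
P={n:robot.capture(n) for n in('top','side')}
print(tri(P['top'],(182.9,201.1),P['side'],(239.0,307.1)))
e=np.radians(80.45);print('expected',np.array([.5961,.3333])-.055*np.array([np.cos(e),np.sin(e)]),.1358)
here()
E
```

```text
(array([0.58318778, 0.27745008, 0.13627504]), np.float64(0.0007777328765178795))
expected [0.58697505 0.27906223] 0.1358
t 41.0 grasp [0.5968 0.3387 0.1198] yaw 170.52 open 0.0413 F [-0.  -0.3 -2. ] grip 25.0 tilt [-0.001   0.0006]
```

Request:
{"api": "drive_tool", "payload": {"moves": "0 -0.1 0 0 0 0 3.5; 0 -0.1 0.5 0 0 0 3.5; 0 0 0.5 0 0 0 3.5; 0 0 0 0 0 0 3.5; 0 0 0 0 0 0 3.5; 0 0 0 0 0 0 3.5; 0 0 0 0 0 0 3.5; 0 0 0 0 0 0 3.5"}}

```text
time_s: 41.85
tool_pos: [0.5962, 0.3366, 0.2894]
tool_rot: [[-0.986, 0.165, 0.0], [0.165, 0.986, 0.0], [-0.0, 0.0, -1.0]]
wrist_force: [-0.3, -0.4, -1.6]
opening: 0.0413
grip_force: 25.0
```

Request:
{"api": "drive_tool", "payload": {"moves": "-0.1 0 0.3 0 0 0 3.5; 0 0 0.4 0 0 0 3.5; 0 0 0.4 0 0 0 3.5; 0 0 0.3 0 0 0 3.5; 0 0 0 0 0 0 3.5; 0 0 0 0 0 0 3.5; 0 0 0 0 0 0 3.5; 0 0 0 0 0 0 3.5"}}

```text
time_s: 42.65
tool_pos: [0.5972, 0.3365, 0.2755]
tool_rot: [[-0.986, 0.165, 0.001], [0.165, 0.986, 0.0], [-0.001, 0.0, -1.0]]
wrist_force: [-0.7, -0.1, -1.9]
opening: 0.0416
grip_force: 25.0
```

```bash
python3 - <<'E'
from h import *
here()
E
```

```text
t 42.6 grasp [0.5973 0.3365 0.0955] yaw 170.52 open 0.0416 F [-0.7 -0.1 -1.9] grip 25.0 tilt [-0.0005  0.0002]
```

Request:
{"api": "drive_tool", "payload": {"moves": "0 0 0.4 0 0 0 3.5; 0 0 0.4 0 0 0 3.5; 0 0 0.15 0 0 0 3.5; 0 0 0 0 0 0 3.5; 0 0 0 0 0 0 3.5; 0 0 0 0 0 0 3.5; 0 0 0 0 0 0 3.5; 0 0 0 0 0 0 3.5"}}

```text
time_s: 43.45
tool_pos: [0.5972, 0.3364, 0.2658]
tool_rot: [[-0.986, 0.165, 0.0], [0.165, 0.986, 0.0], [-0.0, 0.0, -1.0]]
wrist_force: [0.7, -0.1, -2.1]
opening: 0.0413
grip_force: 25.0
```

```bash
python3 - <<'E'
from h import *
here()
E
```

```text
t 43.5 grasp [0.5972 0.3364 0.0858] yaw 170.52 open 0.0413 F [ 0.7 -0.1 -2.1] grip 25.0 tilt [-0.0003  0.0001]
```

Request:
{"api": "drive_tool", "payload": {"moves": "0 0 0 0 0 0 4.4; 0 0 0 0 0 0 4.6; 0 0 0 0 0 0 4.8; 0 0 0 0 0 0 5; 0 0 0 0 0 0 5.2; 0 0 0 0 0 0 5.4; 0 0 0 0 0 0 5.6; 0 0 0 0 0 0 5.6"}}

```text
time_s: 44.25
tool_pos: [0.5971, 0.3364, 0.2656]
tool_rot: [[-0.986, 0.165, -0.0], [0.165, 0.986, -0.0], [-0.0, -0.0, -1.0]]
wrist_force: [0.4, -0.5, -1.8]
opening: 0.056
grip_force: 5.4
```

```bash
python3 - <<'E'
from h import *
here()
p=robot.capture('side')
b=cv2.resize(p['pixels'][310:410,165:285],None,fx=6,fy=6,interpolation=cv2.INTER_CUBIC)
cv2.imwrite('pics/h4.png',np.clip(b*1.3,0,255).astype(np.uint8))
E
```

```text
t 44.2 grasp [0.5971 0.3364 0.0856] yaw 170.52 open 0.056 F [ 0.4 -0.5 -1.8] grip 5.4 tilt [-0.     -0.0001]
```

View pics/h4.png

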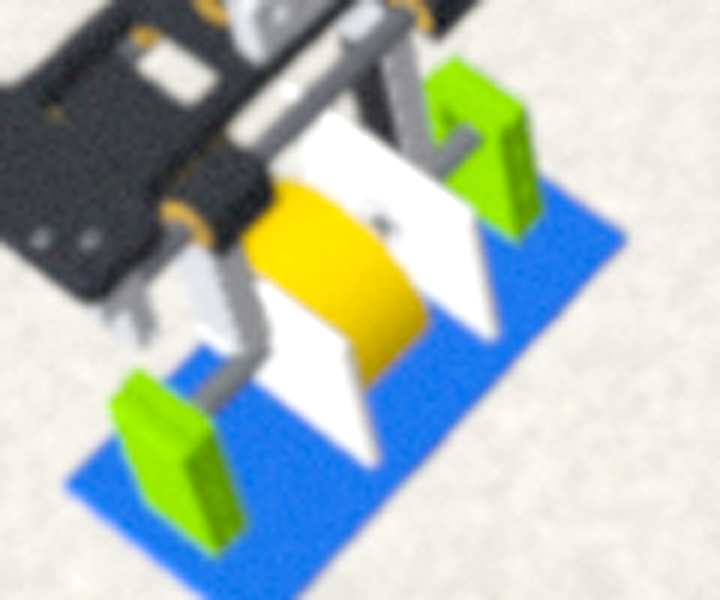

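Request:
{"api": "drive_tool", "payload": {"moves": "0 0 0 0 0 0 5.8; 0 0 0 0 0 0 6; 0 0 0 0 0 0 6.1; 0 0 0 0 0 0 6.2; 0 0 0 0 0 0 6.2; 0 0 0 0 0 0 6.2; 0 0 0 0 0 0 6.2; 0 0 0 0 0 0 6.2"}}

```text
time_s: 45.1
tool_pos: [0.5971, 0.3368, 0.2658]
tool_rot: [[-0.986, 0.164, 0.0], [0.164, 0.986, 0.001], [-0.0, 0.001, -1.0]]
wrist_force: [0.3, 3.3, -1.8]
opening: 0.0622
grip_force: 1.7
```

Request:
{"api": "drive_tool", "payload": {"moves": "0 0 0 0 0 0 6.4; 0 0 0 0 0 0 6.6; 0 0 0 0 0 0 6.8; 0 0 0 0 0 0 7.2; 0 0 0 0 0 0 7.6; 0 0 0 0 0 0 7.6; 0 0 0 0 0 0 7.6; 0 0 0 0 0 0 7.6"}}

```text
time_s: 45.9
tool_pos: [0.5971, 0.3364, 0.2656]
tool_rot: [[-0.986, 0.165, -0.0], [0.165, 0.986, -0.0], [-0.0, -0.0, -1.0]]
wrist_force: [-0.7, 0.1, -0.4]
opening: 0.0759
grip_force: 0.0
```

Request:
{"api": "drive_tool", "payload": {"moves": "0 0 -0.5 0 0 0 7.6; 0 0 -1 0 0 0 7.6; 0 0 -2 0 0 0 7.6; 0 0 -3 0 0 0 7.6; 0 0 -3 0 0 0 7.6; 3 0 -2 0 0 0 7.6; 4 0 0 0 0 0 7.6; 4 0 0 0 0 0 7.6"}}

```text
time_s: 46.7
tool_pos: [0.4878, 0.3545, 0.3832]
tool_rot: [[-0.986, 0.166, 0.003], [0.166, 0.986, 0.002], [-0.003, 0.003, -1.0]]
wrist_force: [-0.5, 0.7, 0.4]
opening: 0.0758
grip_force: 0.0
```

Request:
{"api": "drive_tool", "payload": {"moves": "2 -4 0 0 0 0 7.6; 2 -4 0 0 0 0 7.6; 2 -4 0 0 0 0 7.6; 0 -4 0 0 0 0 7.6; 0 -4 0 0 0 0 7.6; 0 -4 0 0 0 0 7.6; 0 0 0 0 0 0 7.6; 0 0 0 0 0 0 7.6"}}

```text
time_s: 47.5
tool_pos: [0.3898, 0.1273, 0.3819]
tool_rot: [[-0.986, 0.167, 0.003], [0.167, 0.986, 0.001], [-0.002, 0.001, -1.0]]
wrist_force: [-0.0, 0.2, 0.8]
opening: 0.0762
grip_force: 0.0
```

```bash
python3 - <<'E'
from h import *
here()
P={n:robot.capture(n) for n in('top','side')}
b=cv2.resize(P['side']['pixels'][310:410,165:285],None,fx=3.3,fy=3.3,interpolation=cv2.INTER_CUBIC)
a=cv2.resize(P['top']['pixels'][160:240,110:230],None,fx=3.3,fy=3.3,interpolation=cv2.INTER_CUBIC)
d=cv2.resize(P['side']['pixels'][110:210,330:450],None,fx=2.6,fy=2.6,interpolation=cv2.INTER_CUBIC)
e=cv2.resize(P['top']['pixels'],None,fx=.6,fy=.6)
out=np.zeros((600,800,3),np.uint8)
for im,(r,c) in((b,(0,0)),(a,(0,400)),(d,(335,0)),(e,(270,400))): out[r:r+im.shape[0],c:c+im.shape[1]]=im[:600-r,:800-c]
cv2.imwrite('pics/end.png',np.clip(out*1.5,0,255).astype(np.uint8))
allrings()
E
```

```text
t 47.5 grasp [0.3903 0.1274 0.2019] yaw 170.4 open 0.0762 F [-0.   0.2  0.8] grip 0.0 tilt [-0.0023  0.0014]
top pink [0.4352 0.0056]
```

View pics/end.png

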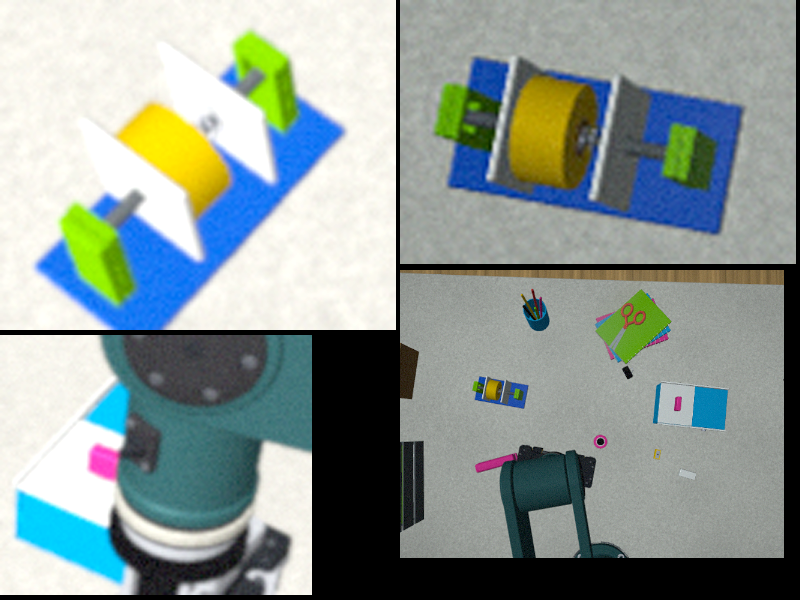

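```bash
python3 -c "
from cell import robot
print(robot.job_done())"
```

```text
the job is handed in; nothing more can be done
None
```

The job is handed in at about 48 s: both open pink rolls and the one green roll found are on their posts under the shut cover, the plugged roll was left in place, and the spindle's pins sit in both cups.

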